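Zero the bench comparator on its master bar and gauge the nut cracker's spacer

TASK

Zero the comparator on the blue master bar that sits in it: slide the orange zero stop up to the red flag and press it there steadily with about 8 N for a moment. Then lay the master bar on its green mat, and slide the white spacer along the gauge's bed between the anvil and the sprung shoe until it bears against the brass back stop, press it there steadily with about 10 N for a moment, and let go of it. Never ram anything, leave the zero stop where you set it, and do not disturb the other things on the bench.

Things in the scene. Friction and masses are not known exactly. Their poses are not given: they have to be found in the camera images.
- gauge: Bench comparator, bolted down. Dark steel base; its flat top, 12 mm above the table, is the bed. Origin: at table height below the foot of the anvil's face, 60 mm before the back stop. x: the way in, along which a bar slides; y: from anvil to plunger; z up. Base x -130 to 90, y -95 to 190 mm. A bar fully home: centre at x 0, y half its thickness. The bed is bare at x below -16 mm.
- anvil (a point): Middle of the steel anvil's flat face (gauge y = 0, looking to +y; gauge x 14 to 60 mm), 28 mm above the table; the anvil's top is 44 mm above the table. On its near side (x -15 to 14 mm) a slanted lead-in cheek opens by up to 9 mm. Axes as the gauge's.
- back_stop: Brass block on the bed, 18 x 50 x 30 mm, that ends the way in. Origin: on the bed, middle of the face that the bar's end meets (gauge x 60, y 15 mm); x goes on in the sliding direction. Wants a steady press of 6 to 14 N for half a second, beyond the drag of the pinched bar; ramming (over 22 N) spoils it.
- plunger: Sprung plunger sliding along gauge y through a grey housing (top 50 mm above the table). Steel shoe (gauge x 28 to 54) facing the anvil, its ramp (from x -1) opens by 9 mm so that a bar pushed in along x spreads it. Origin has y 0 in the gauge's frame with the master in (spring 9 N), -6 mm when empty (7 N), +6 at most. Faces oiled: sliding a pinched bar takes a few N.
- flag (a point): Middle of the outer face (looking to gauge +y) of the red flag, 22 x 30 mm, on the plunger's outer end. The zero stop's bumper meets it. It bears through the plunger on the bar in the gauge, so it is hard. As the plunger is sprung towards the anvil, it moves towards the anvil when the bar is taken out.
- zero_stop: Zero stop: steel carriage on a rail along gauge y, with a round bumper that points at the flag and an orange tab. Origin: at the bumper's face, 26 mm below its axis; axes as the gauge's. Takes 2.5 N to slide, stays where left. Starts 12 to 38 mm short of the flag. Zeroing: a steady press of 6 to 11 N on the flag, beyond that drag, for half a second; over 18 N spoils it.
- zero_tab (a point): Centre of the zero stop's orange tab, to grip or push: 14 mm along gauge x, 24 mm along y, 44 mm high (top 72 mm above the table). Below it, 22 mm under this point, is the top of the carriage, 30 x 30 mm. The bumper's face is 27 mm from this point towards the flag (gauge -y).
- master_center (a point): Centre of the blue master bar, 120 mm (its x) by 34 mm (its y) by 36 mm high, about 0.25 kg, two aluminium dots on top. It starts fully home in the gauge, pinched by the spring; its near half stands clear of the anvil and shoe.
- master: The same blue master bar; origin: centre of its underside.
- master_mat: Green mat, 170 (x) x 80 (y) x 5 mm, fixed, the place of the master bar. Origin: centre of its underside on the table.
- spacer_center (a point): Centre of the white plastic spacer bar, 120 mm (its x) by 32 mm (its y) by 36 mm high, about 0.2 kg, two black dots on top; square, either end may go first. It starts lying on the grey mat.
- spacer: The same white spacer bar; origin: centre of its underside.
- spacer_mat: Grey mat, 170 (x) x 80 (y) x 5 mm, fixed, on which the spacer starts. Origin: centre of its underside on the table.
- ring: Brass ring, 32 mm across, 12 mm high, lying on the gauge's base behind the anvil; leave alone. Origin: centre of its underside.
- screwdriver: Screwdriver, 170 mm long; leave alone.
- wrench: Wrench, 150 mm long; leave alone.
- bowl: Steel bowl, 110 mm across, 45 mm high; leave alone.
- jar: Amber glass jar, 66 mm across, 110 mm high; leave alone.
- roller: Spare steel cracker roller, 44 mm across, 53 mm high; leave alone.
- jaw: Aluminium cracker jaw, 70 x 50 x 22 mm; leave alone.
Not all that is in view belongs to the job. There is more than one size of the master; the job needs the middle-sized.

How it is judged:
On the way, in this order (a step that is already met when the one before it is completed fails the run):
1. with the master bar fully home in the gauge, the zero stop is pressed on the flag with 5 to 12 N for 0.3 s (contact force between zero_stop and plunger between 5 and 12 N and x of master_center in the frame of gauge between -0.003 and 0.002 m and y of master_center in the frame of gauge between 0.0155 and 0.0185 m and z of master_center in the frame of gauge between 0.027 and 0.032 m and angle between the x axis of master_center and the x axis of gauge, either way round below 0.05 rad and angle between master_center's own z axis and vertical below 0.06 rad), for 0.3 s.
2. the master bar lies at rest on its green mat, released (x of master_center in the frame of master_mat between -0.04 and 0.04 m and y of master_center in the frame of master_mat between -0.03 and 0.03 m and height (world z) of master_center between 0.02 and 0.026 m and angle between master_center's own z axis and vertical below 0.1 rad and linear speed of master below 0.02 m/s and contact force between the fingers and master below 0.1 N), for 0.2 s.
3. the spacer, flat on the bed between anvil and shoe, is pressed against the back stop with 5 to 15 N for 0.3 s (contact force between spacer and back_stop between 5 and 15 N and x of spacer_center in the frame of gauge between -0.002 and 0.002 m and y of spacer_center in the frame of gauge between 0.0135 and 0.0185 m), for 0.3 s.
At the end, for the whole second after the job is handed in: Spacer flat on the bed, within 2 mm of the back stop and 1.5 mm of the anvil, square (0.05 rad), pinched by the shoe, released; flag 0.5 to 3.5 mm clear of the zero stop (spacer is 2 mm under the master); master flat on its green mat, centre within 40 x 30 mm of the mat's, released (all of step 2 and x of spacer_center in the frame of gauge between -0.002 and 0.002 m and y of spacer_center in the frame of gauge between 0.0145 and 0.0175 m and z of spacer_center in the frame of gauge between 0.027 and 0.032 m and angle between the x axis of spacer_center and the x axis of gauge, either way round below 0.05 rad and angle between spacer_center's own z axis and vertical below 0.06 rad and linear speed of spacer below 0.02 m/s and contact force between the fingers and spacer below 0.1 N and contact force between spacer and plunger above 3 N and y of flag in the frame of zero_stop between -0.0035 and -0.0005 m); the robot touches nothing.
It fails at once if the zero stop is rammed on the flag (over 18 N) (contact force between zero_stop and plunger above 18 N).
It fails at once if a bar is rammed on the back stop (over 22 N) (contact force between any of spacer, master and back_stop above 22 N).
It fails at once if a bystander is disturbed (moved over 30 mm, the ring over 20 mm) (distance of ring from where it was at the start of the episode above 0.02 m or distance of any of screwdriver, wrench, bowl, jar, roller, jaw from where it was at the start of the episode above 0.03 m).
It also fails if it takes over 72 s, if anything falls off the work surface, if the arm or the gripper's body presses on something with over 40 N, if the wrist force passes 120 N, or if a joint passes its speed limit or range.

ROBOT

A 6-joint arm with a two-finger parallel gripper is mounted at the origin on the work surface. World frame = base frame: x ahead of the robot, y to its left, z up, the work surface at z = 0. Lengths are in m, angles in rad, forces in N, time in s.
With the tool pointing down it reaches from about 0.35 to 0.975 m from the base axis. Payload 4.9 kg.
Tool frame: the origin (TCP) lies midway between the tips of the shut fingers; the grasp point (between the pads) lies manip.grip_depth behind it (manip.grip_depth is the distance from the TCP to the grasp point, in m); z points along the fingers, x is the direction in which the jaws open and shut, and the axes are right-handed (so a half turn about z gives the same grasp; the last joint's range is limited). The gripper opens to 85 mm and grips with 20 to 120 N. Pads are 22 mm wide; open, the fingers measure 114 mm over their backs; the gripper's body (76 mm by 85 mm) begins 54 mm behind the grasp point. The pads swing forward as they close: fully open they stand 13 mm farther back than shut.
Start: joints at [1.175, 0.053, 1.613, -0, 1.476, -0.119], TCP at [0.171, 0.601, 0.208] pointing down, gripper open.
Joint ranges: [-3.01, 3.01], [-1.01, 2.22], [0.06, 2.58], [-1.02, 4.17], [0.09, 2.62], [-3.14, 3.14]. Speed limits (rad/s): [2.57, 2.57, 3.14, 3.14, 3.14, 3.14].

INTERFACE

Orientations are given as a unit quaternion [w, x, y, z].
In Python, from plant import state, grab_frame, ticket, manip gives the robot as it stands.
- The arm moves only by the tool carry_out, never from a script. Its argument "moves" is a list that holds one entry, the list of rows, each a list of 7 numbers: the turn, a rotation vector about the tool's x, y, z each as a share of 5 degrees, from -1 to 1, then the shift along the tool's x, y, z each as a share of 0.04 m, from -1 to 1, then the gripper command: -1 is shut, 1 is fully open, values between are in proportion. A call has 1 to 8 rows; each row shifts and turns the commanded pose from where the row before left it, along the tool's axes as they then stand; what a row does not reach is not made up. A row lasts 1/12 s, in which the tool goes at most 41.7 mm and 7.16 degrees, less where a joint would pass 70% of its speed; a pose out of reach is approached as far as the arm can. A call with a number of a shift or a turn outside -1 to 1 is refused whole. A call with a gripper value outside its range is refused whole. The fingers move at their own pace and stop on an object; the grip force is fixed at half the most. Time passes only in rows, so rows that do not move let the fingers close. It gives the time, the measured TCP pose, the force and the opening at its end, in the units of the state.
- state(): the state, without advancing time (a new reading comes with each control period).
- grab_frame(name): name is "scene" or "top" or "wrist"; returns a dict with "frame" (480x640x3 uint8, red, green, blue), "z_map" (480x640 float32, m along the optical axis (not along the pixel's ray), 0 where there is no reading), "K" (3x3 intrinsics, pixels), "k1" (the pictures are not rectified: a ray, as slopes to the right and down, at radius r is drawn at 1 + k1 r^2 times it, then the intrinsics apply), "world_from_camera" (4x4, takes a point from camera to world coordinates); the wrist camera has in their place "hand_eye" (4x4, takes a point from camera to tool coordinates, whose origin is the TCP and whose axes are the tool frame's). Camera axes: x right, y down, z forward; pixel columns grow to the right and rows downward; lengths in m; the calibration is good to about 2 mm. A picture is of the moment at which its call begins: read the wrist's pose just before it.
- ticket.job_done(): hands the job in, once; it reports no verdict.
The state is a dict: "time": time; "joint_pos": joint angles; "joint_vel": joint speeds; "joint_efforts": joint torques, N m; "tool_pos": TCP position; "tool_rot": TCP orientation; "contact_force": force on the tool from outside, world axes, zero at the start; "ft_torque": the same for the moment, N m; "gripper_width": opening from 0.0 (shut) to 1.0 (fully open).
Only numpy, scipy, OpenCV 4.12 (cv2) and the standard library are available. Lean on these libraries where they do the work, as an engineer would, in place of code of your own. Each camera call takes 0.05 s, during which the arm holds its last target.

## Working session

There is one attempt and no reset: what is moved stays moved. The work goes in short steps, Python scripts to look and compute and a tool call to move; the robot and the scene stay as the last step left them, time stands still between calls to the robot, and variables do not carry over. Pictures are saved under pics/ and viewed, and the job is handed in when it is done.

Besides the shell and the picture viewer there is one more tool, called after "Call:" as name(argument=value, ...) on one line, values as JSON. carry_out: Moves the arm, as the interface text tells. Shift numbers are shares of 0.04 m and turn numbers shares of 5 degrees, none past 1 either way. Its arguments: {"type":"object","properties":{"moves":{"type":"array"}},"required":["moves"]}

```bash
ls; mkdir -p pics
python3 - <<'E'
from plant import state, grab_frame, ticket, manip
import cv2,numpy as np
s=state();print(s)
print([ (a,getattr(manip,a)) for a in dir(manip) if not a.startswith('_')])
for n in ["scene","top","wrist"]:
    f=grab_frame(n)
    cv2.imwrite(f"pics/{n}0.png",f["frame"][:,:,::-1])
    np.savez(f"pics/{n}0.npz",**f)
    print(n,f["K"].tolist(),f["k1"],(f.get("world_from_camera") if n!="wrist" else f["hand_eye"]).round(4).tolist())
E
```

```text
pics
{'time': 0.0, 'joint_pos': array([ 1.17503611e+00,  5.33703814e-02,  1.61428970e+00,  1.97597393e-05,
        1.47597524e+00, -1.19006335e-01]), 'joint_vel': array([ 0.00100234,  0.00023249, -0.0023347 ,  0.00150661, -0.00734553,
       -0.00164598]), 'joint_efforts': array([ 1.72710534e-04, -3.93683374e+01, -3.70178139e+01, -9.22297477e-05,
        7.12513283e-03, -2.86367538e-05]), 'tool_pos': array([0.17051225, 0.60060284, 0.20635724]), 'tool_rot': array([ 5.06072929e-04,  7.97883134e-01,  6.02811298e-01, -8.87192269e-04]), 'contact_force': array([-0.1267794 ,  0.29207474,  0.35512186]), 'ft_torque': array([ 0.03657324, -0.01776619, -0.01478937]), 'gripper_width': 1.003962560813773}
[('IKError', <class 'plant.IKError'>), ('grip_depth', 0.0187)]
scene [[464.9216122792754, 0.0, 313.5217622081519], [0.0, 464.9216122792754, 243.13990372516946], [0.0, 0.0, 1.0]] -0.09993000990405451 [[0.6051, 0.4589, -0.6506, 1.2701], [0.796, -0.3318, 0.5063, -0.5968], [0.0165, -0.8242, -0.566, 0.7081], [0.0, 0.0, 0.0, 1.0]]
top [[446.1926994750178, 0.0, 316.39193367808747], [0.0, 446.1926994750178, 244.99780647392322], [0.0, 0.0, 1.0]] -0.1043831024120215 [[0.0063, -0.9975, 0.0702, 0.4158], [-0.9997, -0.008, -0.0235, 0.0143], [0.024, -0.07, -0.9973, 1.2937], [0.0, 0.0, 0.0, 1.0]]
wrist [[404.92467395393345, 0.0, 310.4990830447282], [0.0, 404.92467395393345, 240.65757184604794], [0.0, 0.0, 1.0]] -0.08795693636170399 [[1.0, 0.0004, 0.0003, 0.0004], [-0.0004, 0.9489, 0.3157, -0.0807], [-0.0002, -0.3157, 0.9489, -0.1669], [0.0, 0.0, 0.0, 1.0]]
```

View pics/scene0.png

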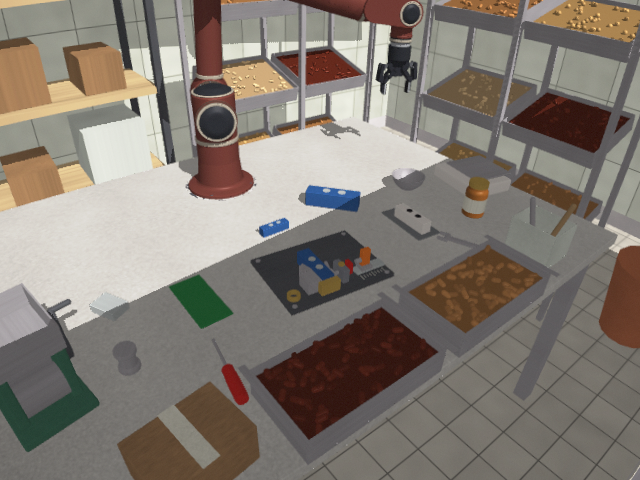

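View pics/top0.png

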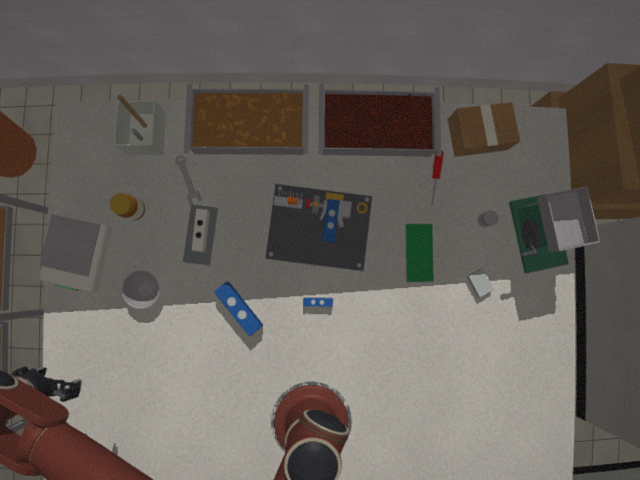

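View pics/wrist0.png

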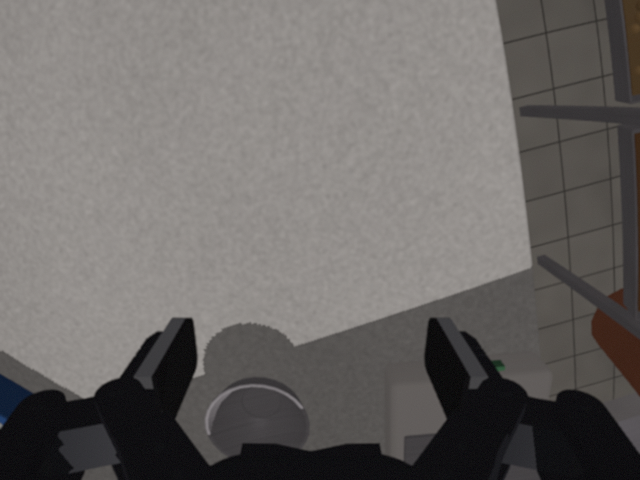

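Candidates (top image): blue bars are large at (238,308), small at (318,302) and middle-sized in the gauge at (331,220), and I choose the last. For green, the flat mat is at (419,252); the cracker's base at (535,230) is not it. The white bar with black dots is at (200,230); the jaw at (480,285) is not it. Now a close crop of the choice.

```bash
cat > h.py <<'E'
import numpy as np, cv2
from scipy.spatial.transform import Rotation as R
def und(px,K,k1):
    px=np.atleast_2d(px).astype(float)
    return cv2.undistortPoints(px.reshape(-1,1,2),np.array(K),np.array([k1,0,0,0,0.])).reshape(-1,2)
def cast(px,f,T,z):
    """pixels -> world points on plane z"""
    d=und(px,f["K"],float(f["k1"])); d=np.c_[d,np.ones(len(d))]@T[:3,:3].T
    o=T[:3,3]; return o+d*((z-o[2])/d[:,2])[:,None]
def depthpts(px,f,T):
    px=np.atleast_2d(px); d=und(px,f["K"],float(f["k1"])); z=f["z_map"][px[:,1].astype(int),px[:,0].astype(int)]
    return (np.c_[d,np.ones(len(d))]*z[:,None])@T[:3,:3].T+T[:3,3]
def proj(P,f,T):
    P=np.atleast_2d(P); c=(P-T[:3,3])@T[:3,:3]
    return cv2.projectPoints(c.reshape(-1,1,3),np.zeros(3),np.zeros(3),np.array(f["K"]),np.array([float(f["k1"]),0,0,0,0.]))[0].reshape(-1,2)
def quatR(q): return R.from_quat([q[1],q[2],q[3],q[0]])
def wristT(f,s):
    T=np.eye(4);T[:3,:3]=quatR(s["tool_rot"]).as_matrix();T[:3,3]=s["tool_pos"]; return T@f["hand_eye"]
def hsv(f): return cv2.cvtColor(np.ascontiguousarray(f["frame"]),cv2.COLOR_RGB2HSV)
E
python3 - <<'E'
from h import *
f=dict(np.load("pics/top0.npz"));T=f["world_from_camera"]
im=f["frame"][:,:,::-1]
c=cv2.resize(im[175:280,255:385],None,fx=6,fy=5.7,interpolation=cv2.INTER_CUBIC);cv2.imwrite("pics/c0.png",c)
H=hsv(f)
for nm,lo,hi in [("blue",(100,120,60),(125,255,255)),("green",(55,120,50),(75,255,255)),("red",(0,150,100),(4,255,255)),("orange",(8,180,150),(18,255,255)),("yellow",(18,140,100),(30,255,255))]:
    m=cv2.inRange(H,lo,hi);n,l,st,ce=cv2.connectedComponentsWithStats(m)
    for i in range(1,n):
        if st[i,4]>15:print(nm,st[i],ce[i].round(1))
E
```

```text
blue [323 200  16  42 395] [330.4 221.4]
blue [214 283  48  53 840] [238.2 308.5]
blue [304 298  29   8 171] [317.3 301.6]
green [ 406  224   27   58 1444] [419.2 252.6]
red [307 200   3   7  17] [308.  202.7]
```

View pics/c0.png

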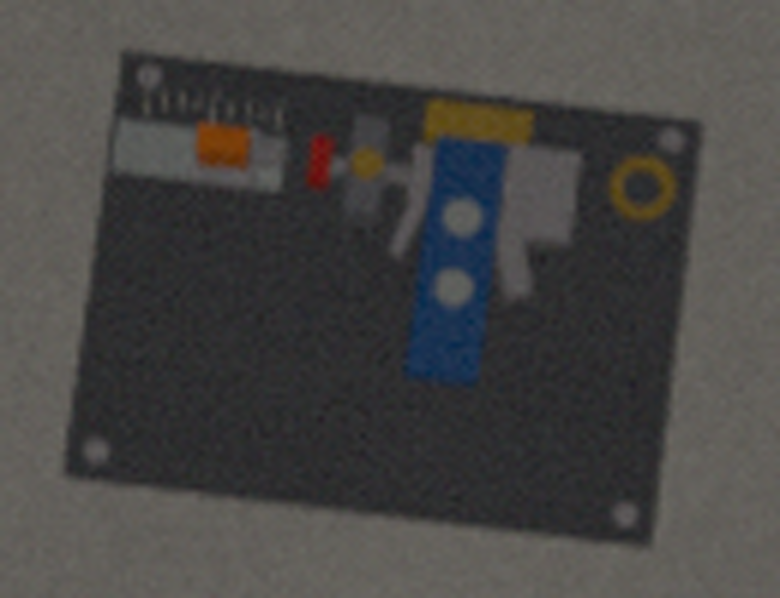

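Run:
```python
from h import *
f=dict(np.load("pics/top0.npz"));T=f["world_from_camera"]
cr=np.array([[122,52],[700,120],[65,475],[650,545]])/[6,5.7]+[255,175]-0.4
P=cast(cr,f,T,0.012); print(P.round(4).tolist())
# TL=(90,190) TR=(90,-95) BL=(-130,190) BR=(-130,-95)
g=np.array([[.09,.19],[.09,-.095],[-.13,.19],[-.13,-.095]])
gm=g.mean(0);pm=P[:,:2].mean(0);A=(g-gm);B=P[:,:2]-pm
th=np.arctan2((A[:,0]*B[:,1]-A[:,1]*B[:,0]).sum(),(A*B).sum());Rm=np.array([[np.cos(th),-np.sin(th)],[np.sin(th),np.cos(th)]])
o=pm-Rm@gm;print("gauge yaw deg",np.degrees(th),"origin",o, "res mm",((g@Rm.T+o-P[:,:2])*1e3).round(1).tolist())
def rect(m,z,nm):
    c=max(cv2.findContours(m,cv2.RETR_EXTERNAL,cv2.CHAIN_APPROX_NONE)[0],key=cv2.contourArea)
    b=cv2.boxPoints(cv2.minAreaRect(c));W=cast(b,f,T,z);d=W[1]-W[0],W[2]-W[1]
    print(nm,"center",W.mean(0).round(4),"sides",[np.linalg.norm(x).round(4) for x in d],"yaws",[np.degrees(np.arctan2(x[1],x[0])).round(1) for x in d])
H=hsv(f)
rect(cv2.inRange(H,(55,120,50),(75,255,255)),.005,"green")
mb=cv2.inRange(H,(100,120,60),(125,255,255));mb[:,:320]=0;mb[280:]=0
rect(mb,.048,"master")
m=np.zeros(H.shape[:2],np.uint8);sub=H[200:260,185:215]
m[200:260,185:215]=((sub[...,2]>150)&(sub[...,1]<60))*255
print(sub[10:50:6,4:26:3,2])
rect(m,.041,"spacer")
for nm,(x,y),z in [("tab",(223,145),.072),("flag",(320,162),.05),("flagouter",(307,160),.05)]:
    p=np.array([[x,y]])/[6,5.7]+[255,175]-.4
    W=cast(p,f,T,z)[0,:2];print(nm,W.round(4),"gauge",((W-o)@Rm).round(4))
cr=cv2.resize(f["frame"][190:280,170:230,::-1],None,fx=6,fy=6,interpolation=cv2.INTER_CUBIC);cv2.imwrite("pics/c1.png",cr)
```

```text
[[0.6838, 0.1059, 0.012], [0.6517, -0.1753, 0.012], [0.4676, 0.1302, 0.012], [0.4343, -0.1505, 0.012]]
gauge yaw deg -6.5721388365128055 origin [ 0.57379294 -0.07189448] res mm [[1.1, 0.7], [0.6, -1.3], [-1.2, 1.6], [-0.5, -0.9]]
green center [ 0.4876 -0.3173  0.005 ] sides [np.float64(0.077), np.float64(0.1681)] yaws [np.float64(-88.0), np.float64(-179.2)]
master center [ 0.5731 -0.0544  0.048 ] sides [np.float64(0.1183), np.float64(0.0337)] yaws [np.float64(-6.0), np.float64(-95.8)]
[[ 98  64  69 113 113 119  84  62]
 [ 78  61  91 113 112 116  94  69]
 [ 68  63 112  26  19 115  90  65]
 [ 62  64 114 111 113 111  85  63]
 [ 67  70  88  27  75 100  73  65]
 [ 63  80 113 114 115  90  67  65]
 [ 61 108 113 115 115  91  66  60]]Traceback (most recent call last):
  File "<stdin>", line 21, in <module>
  File "<stdin>", line 11, in rect
ValueError: max() iterable argument is empty
```

Call:
carry_out(moves=[[[0, 0, 0, -0.66, 0.74, 0, 1], [0, 0, 0, -0.66, 0.74, 0, 1], [0, 0, 0, -0.66, 0.74, 0, 1], [0, 0, 0, -0.66, 0.74, 0, 1], [0, 0, 0, -0.66, 0.74, 0, 1], [0, 0, 0, -0.66, 0.74, 0, 1], [0, 0, 0, -0.66, 0.74, 0, 1], [0, 0, 0, -0.66, 0.74, 0, 1]]])

```text
time: 0.82
tool_pos: [0.3412, 0.3316, 0.2074]
tool_rot: [0.0, 0.798, 0.603, 0.0]
contact_force: [0.4, -0.2, -0.0]
gripper_width: 0.998
```

Call:
carry_out(moves=[[[0, 0, 0, -0.66, 0.74, 0, 1], [0, 0, 0, -0.66, 0.74, 0, 1], [0, 0, 0, -0.66, 0.74, 0, 1], [0, 0, 0, -0.66, 0.74, 0, 1], [0, 0, 0, -0.66, 0.74, 0, 1], [0, 0, 0, -0.66, 0.74, 0, 1], [0, 0, 0, -0.66, 0.74, 0, 1], [0, 0, 0, -0.66, 0.74, 0, 1]]])

```text
time: 1.48
tool_pos: [0.5114, 0.0635, 0.2074]
tool_rot: [-0.0, 0.798, 0.603, 0.0]
contact_force: [1.3, 0.7, 0.2]
gripper_width: 0.996
```

Call:
carry_out(moves=[[[0, 0, 0, -0.66, 0.74, 0, -1], [0, 0, 0, -0.5, 0.5, 0, -1], [0, 0, -0.92, 0, 0, 0, -1], [0, 0, -0.92, 0, 0, 0, -1], [0, 0, 0, 0, 0, 0, -1], [0, 0, 0, 0, 0, 0, -1], [0, 0, 0, 0, 0, 0, -1]]])

```text
time: 2.07
tool_pos: [0.5457, 0.0075, 0.2074]
tool_rot: [-0.0, 0.747, 0.664, -0.0]
contact_force: [-0.3, -0.4, 0.3]
gripper_width: 0.006
```

Run:
```python
from plant import state, grab_frame
from h import *
s=state();f=grab_frame("wrist");print(s["time"],s["tool_pos"],quatR(s["tool_rot"]).as_matrix().round(4).tolist(),s["contact_force"],s["gripper_width"])
np.savez("pics/w1.npz",**f,pos=s["tool_pos"],rot=s["tool_rot"]);cv2.imwrite("pics/w1.png",f["frame"][:,:,::-1])
```

```text
2.0667 [0.54573544 0.00754513 0.20740051] [[0.1172, 0.9931, -0.0003], [0.9931, -0.1172, 0.0], [0.0, -0.0003, -1.0]] [-0.34515181 -0.40886317  0.25333193] 0.006062104871428465
```

View pics/w1.png

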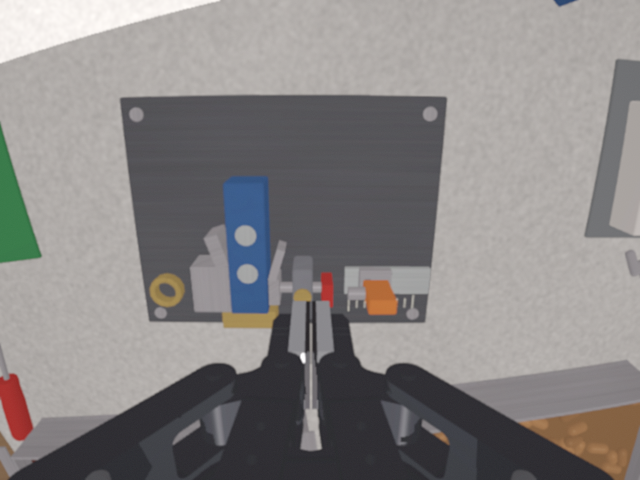

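The wrist view shows the master in the gauge (top about (247,245), two aluminium dots), red flag (327,288), orange tab (380,297), green mat at left, and spacer at right.

Run:
```python
from h import *
f=dict(np.load("pics/w1.npz"));T=wristT(f,{"tool_pos":f["pos"],"tool_rot":f["rot"]})
H=hsv(f)
def big(m): return max(cv2.findContours(m,cv2.RETR_EXTERNAL,cv2.CHAIN_APPROX_NONE)[0],key=cv2.contourArea)
# base: dark region quad from line fits
v=H[...,2].astype(float); 
def edge_v(rows,c0,c1): # columns of max gradient along rows
    out=[]
    for r in rows:
        g=np.abs(np.gradient(cv2.GaussianBlur(v,(3,3),0)[r,c0:c1])); out.append((c0+g.argmax(),r))
    return np.array(out,float)
def edge_h(cols,r0,r1):
    out=[]
    b=cv2.GaussianBlur(v,(3,3),0)
    for c in cols:
        g=np.abs(np.gradient(b[r0:r1,c])); out.append((c,r0+g.argmax()))
    return np.array(out,float)
E_=dict(right=edge_v(range(110,310,5),424,452),left=edge_v(range(110,310,5),115,155),near=edge_h(range(140,430,6),88,106))
L={}
for k,p in E_.items():
    W=cast(p,f,T,.012)[:,:2]
    ln=cv2.fitLine(W.astype(np.float32).reshape(-1,1,2),cv2.DIST_HUBER,0,.001,.001).ravel();L[k]=ln
    print(k,ln.round(4),"ang",np.degrees(np.arctan2(ln[1],ln[0])).round(2))
# yaw from left,right (gauge x) and near (gauge y)
def yx(l): a=np.degrees(np.arctan2(l[1],l[0]));return (a+90)%180-90
ys=[yx(L["right"]),yx(L["left"]),yx([L["near"][1],-L["near"][0]])];print("yaws",ys)
th=np.radians(np.mean(ys));Rm=np.array([[np.cos(th),-np.sin(th)],[np.sin(th),np.cos(th)]])
yr=(Rm.T@L["right"][2:])[1]-.19; yl=(Rm.T@L["left"][2:])[1]+.095; xn=(Rm.T@L["near"][2:])[0]+.13
print("y0 from right/left",yr,yl,"x0",xn); o=Rm@np.array([xn,(yr+yl)/2]);print("gauge origin",o,"yaw",np.degrees(th))
# master top
mb=cv2.inRange(H,(100,120,130),(125,255,255));mb[:150]=0
c=big(mb);b=cv2.boxPoints(cv2.minAreaRect(c));W=cast(b,f,T,.048)[:,:2];print("master top in gauge",((W-o)@Rm).round(4).tolist(), b.round(0).tolist())
mo=cv2.inRange(H,(5,180,120),(22,255,255));mo[350:]=0;mo[:, :340]=0
c=big(mo);print("orange bbox",cv2.boundingRect(c)); 
im=f["frame"][225:345,180:440,::-1];cv2.imwrite("pics/c2.png",cv2.resize(im,None,fx=3,fy=3,interpolation=cv2.INTER_CUBIC))
np.savez("pics/gauge.npz",o=o,th=th)
print("tool in gauge",(f["pos"][:2]-o)@Rm)
```

```text
right [ 0.9931 -0.1173  0.5744  0.1226] ang -6.73
left [ 0.9931 -0.1169  0.5387 -0.1586] ang -6.72
near [ 0.1201  0.9928  0.4517 -0.0118] ang 83.1
yaws [np.float32(-6.734474), np.float32(-6.7160416), np.float32(-6.898285)]
y0 from right/left -0.00043393672 0.0011466593 x0 0.5799614
gauge origin [ 0.5759442  -0.06814434] yaw -6.782933
master top in gauge [[-0.0617, 0.001], [-0.0629, 0.0333], [0.0569, 0.0337], [0.0588, -0.0023]] [[223.0, 182.0], [263.0, 180.0], [268.0, 312.0], [229.0, 313.0]]Traceback (most recent call last):
  File "<stdin>", line 34, in <module>
  File "<stdin>", line 4, in big
ValueError: max() iterable argument is empty
```

Run:
```python
from h import *
f=dict(np.load("pics/w1.npz"));T=wristT(f,{"tool_pos":f["pos"],"tool_rot":f["rot"]})
H=hsv(f);print(H[297,380],H[290,327],H[230,440],H[200,631])
g=np.load("pics/gauge.npz");o=g["o"];th=float(g["th"]);Rm=np.array([[np.cos(th),-np.sin(th)],[np.sin(th),np.cos(th)]])
im=f["frame"][225:345,180:440,::-1];cv2.imwrite("pics/c2.png",cv2.resize(im,None,fx=3,fy=3,interpolation=cv2.INTER_CUBIC))
for x in (340,350,360,370,378,386,394,402): print(x,H[270:320:4,x].tolist()[3:9])
```

```text
[ 12 174 179] [  1 182 175] [ 13  10 180] [  8  12 169]Traceback (most recent call last):
  File "<stdin>", line 4, in <module>
    fid = stack.enter_context(open(os.fspath(file), "rb"))
                              ~~~~^^^^^^^^^^^^^^^^^^^^^^^
FileNotFoundError: [Errno 2] No such file or directory: 'pics/gauge.npz'
```

```bash
cat >> h.py <<'E'
O=np.array([.5755,-.0681]);TH=np.radians(-6.73);RM=np.array([[np.cos(TH),-np.sin(TH)],[np.sin(TH),np.cos(TH)]])
def togauge(W): return (np.atleast_2d(W)[:,:2]-O)@RM
def big(m): return max(cv2.findContours(m,cv2.RETR_EXTERNAL,cv2.CHAIN_APPROX_NONE)[0],key=cv2.contourArea)
E
python3 - <<'E'
from h import *
f=dict(np.load("pics/w1.npz"));T=wristT(f,{"tool_pos":f["pos"],"tool_rot":f["rot"]})
H=hsv(f)
im=f["frame"][225:345,180:440,::-1];cv2.imwrite("pics/c2.png",cv2.resize(im,None,fx=3,fy=3,interpolation=cv2.INTER_CUBIC))
mo=cv2.inRange(H,(7,140,80),(22,255,255));mo[:,:340]=0;mo[340:]=0
c=big(mo);x,y,w,h=cv2.boundingRect(c);print("orange",x,y,w,h)
mt=cv2.inRange(H,(7,140,168),(22,255,255));mt[:,:340]=0;mt[340:]=0;print("bright orange",cv2.boundingRect(big(mt)))
mr=cv2.inRange(H,(0,140,60),(5,255,255));mr[:,:310]=0;mr[:,350:]=0;mr[340:]=0;print("red",cv2.boundingRect(big(mr)))
print("tool in gauge",togauge(f["pos"]))
# depth-based: points in orange mask
ys,xs=np.nonzero(mo);W=depthpts(np.c_[xs,ys],f,T);t=W[:,2]>.067;G=togauge(W[t]);print("tab top depth pts",t.sum(),W[:,2].max(),np.percentile(G,[2,50,98],axis=0).round(4).tolist())
ys,xs=np.nonzero(mr);W=depthpts(np.c_[xs,ys],f,T);print("flag",np.percentile(np.c_[togauge(W),W[:,2]],[2,50,98],axis=0).round(4).tolist())
# grey mat/spacer at right
E
```

```text
orange 364 281 33 33
bright orange (364, 281, 33, 33)
red (321, 273, 12, 34)
tool in gauge [[-0.03842437  0.07163577]]
tab top depth pts 457 0.37432663687394463 [[0.0329, 0.1207], [0.0384, 0.1314], [0.0456, 0.1431]]
flag [[0.0285, 0.0817, 0.0258], [0.0313, 0.0867, 0.0505], [0.0474, 0.0912, 0.0525]]
```

View pics/c2.png

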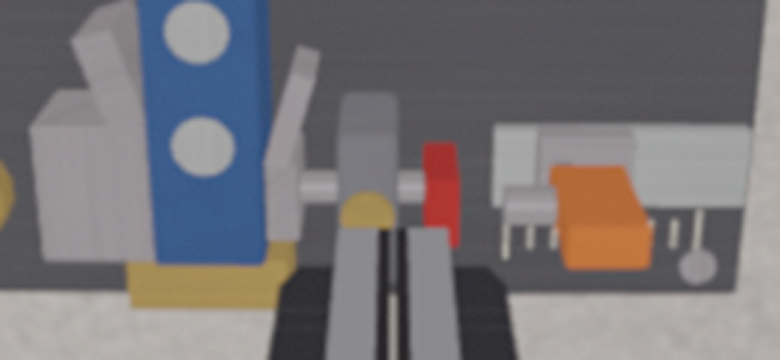

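Call:
carry_out(moves=[[[0, 0, 0, 0.61, 0.5, 0, -1], [0, 0, 0, 0.61, 0.5, 0, -1], [0, 0, 0, 0.61, 0.5, 0, -1], [0, 0, 0, 0.61, 0.5, 0, -1], [0, 0, 0, 0, 0, 1, -1], [0, 0, 0, 0, 0, 1, -1], [0, 0, 0, 0, 0, 1, -1], [0, 0, 0, 0, 0, 1, -1]]])

```text
time: 2.78
tool_pos: [0.6368, 0.0958, 0.0463]
tool_rot: [0.0, 0.747, 0.665, 0.0]
contact_force: [0.4, -0.8, -1.1]
gripper_width: -0.002
```

Run:
```python
from plant import state, grab_frame
from h import *
s=state();f=grab_frame("wrist");print(s["time"],s["tool_pos"],togauge(s["tool_pos"]),s["contact_force"])
np.savez("pics/w2.npz",**f,pos=s["tool_pos"],rot=s["tool_rot"]);cv2.imwrite("pics/w2.png",f["frame"][:,:,::-1])
```

```text
2.7833 [0.63676013 0.09580288 0.04630869] [[0.04163011 0.16995261]] [ 0.35406148 -0.77229505 -1.11749746]
```

View pics/w2.png

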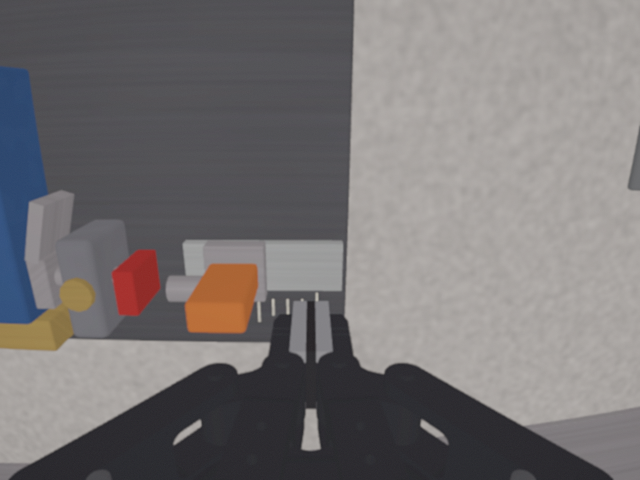

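Run:
```python
from h import *
f=dict(np.load("pics/w2.npz"));T=wristT(f,{"tool_pos":f["pos"],"tool_rot":f["rot"]})
H=hsv(f)
mo=cv2.inRange(H,(7,140,60),(22,255,255));mo[:,:160]=0;mo[:,280:]=0;mo[350:]=0
c=big(mo);print(cv2.boundingRect(c))
ys,xs=np.nonzero(mo);W=depthpts(np.c_[xs,ys],f,T);t=(W[:,2]>.067)&(W[:,2]<.077);print(np.percentile(np.c_[togauge(W),W[:,2]][t],[2,50,98],axis=0).round(4).tolist())
mr=cv2.inRange(H,(0,140,40),(5,255,255));mr[:,:100]=0;mr[:,170:]=0;ys,xs=np.nonzero(mr);W=depthpts(np.c_[xs,ys],f,T);print("flag",np.percentile(np.c_[togauge(W),W[:,2]],[2,50,98],axis=0).round(4).tolist())
# bumper px face ~ (170,290) z=.026+?; print its pos
for p in [(170,288),(203,275)]:print(togauge(depthpts([p],f,T)),depthpts([p],f,T)[:,2])
# fingertip patch
for p in [(300,315),(320,315),(293,320),(330,320)]:print(p,togauge(depthpts([p],f,T)),depthpts([p],f,T)[:,2])
```

```text
(185, 264, 72, 69)
[[0.0332, 0.1216, 0.0677], [0.0383, 0.1331, 0.0722], [0.046, 0.1441, 0.0735]]
flag [[0.0291, 0.0826, 0.0239], [0.0374, 0.0907, 0.0465], [0.05, 0.0921, 0.0524]]
[[0.03769672 0.10747315]] [0.050077]
[[0.03432378 0.12097173]] [0.04301625]
(300, 315) [[0.03144004 0.16655027]] [0.08518499]
(320, 315) [[0.03188849 0.1736939 ]] [0.08434991]
(293, 320) [[0.03194827 0.16415791]] [0.08786349]
(330, 320) [[0.03531929 0.17745491]] [0.0818904]
```

Call:
carry_out(moves=[[[0, 0, 0, -0.05, 0, 0, -1], [0, 0, 0, -0.05, 0, 0, -1], [0, 0, 0, -0.05, 0, 0, -1], [0, 0, 0, -0.05, 0, 0, -1], [0, 0, 0, -0.05, 0, 0, -1], [0, 0, 0, -0.05, 0, 0, -1], [0, 0, 0, -0.05, 0, 0, -1], [0, 0, 0, -0.05, 0, 0, -1]]])

```text
time: 3.5
tool_pos: [0.6352, 0.0788, 0.0483]
tool_rot: [0.0, 0.747, 0.665, 0.0]
contact_force: [0.1, 0.2, -0.5]
gripper_width: -0.002
```

Call:
carry_out(moves=[[[0, 0, 0, -0.025, 0, 0, -1], [0, 0, 0, -0.025, 0, 0, -1], [0, 0, 0, -0.025, 0, 0, -1], [0, 0, 0, -0.025, 0, 0, -1], [0, 0, 0, -0.025, 0, 0, -1], [0, 0, 0, -0.025, 0, 0, -1], [0, 0, 0, 0, 0, 0, -1]]])

```text
time: 4.08
tool_pos: [0.6341, 0.0732, 0.0476]
tool_rot: [-0.0, 0.747, 0.665, 0.0]
contact_force: [0.1, 2.7, 0.1]
gripper_width: 0.003
```

Run:
```python
from plant import state, grab_frame
from h import *
s=state();f=grab_frame("wrist");print(s["time"],s["tool_pos"],togauge(s["tool_pos"]),s["contact_force"])
np.savez("pics/w3.npz",**f,pos=s["tool_pos"],rot=s["tool_rot"]);cv2.imwrite("pics/w3.png",f["frame"][:,:,::-1])
T=wristT(f,s);H=hsv(f)
mo=cv2.inRange(H,(7,140,60),(22,255,255));mo[:,:160]=0;mo[:,320:]=0;mo[350:]=0
ys,xs=np.nonzero(mo);W=depthpts(np.c_[xs,ys],f,T);t=(W[:,2]>.067)&(W[:,2]<.077);print(np.percentile(np.c_[togauge(W),W[:,2]][t],[2,50,98],axis=0).round(4).tolist())
mr=cv2.inRange(H,(0,140,40),(5,255,255));mr[:,:100]=0;mr[:,230:]=0;ys,xs=np.nonzero(mr);W=depthpts(np.c_[xs,ys],f,T);print("flag",np.percentile(np.c_[togauge(W),W[:,2]],[2,50,98],axis=0).round(4).tolist())
```

```text
4.0833 [0.63412834 0.07320384 0.0475671 ] [[0.04166486 0.14720087]] [0.06865688 2.74270533 0.13315261]
[[0.033, 0.1182, 0.0676], [0.0371, 0.1274, 0.0722], [0.0459, 0.1395, 0.0736]]
flag [[0.029, 0.0825, 0.025], [0.0368, 0.0895, 0.0485], [0.0499, 0.0918, 0.0524]]
```

View pics/w3.png

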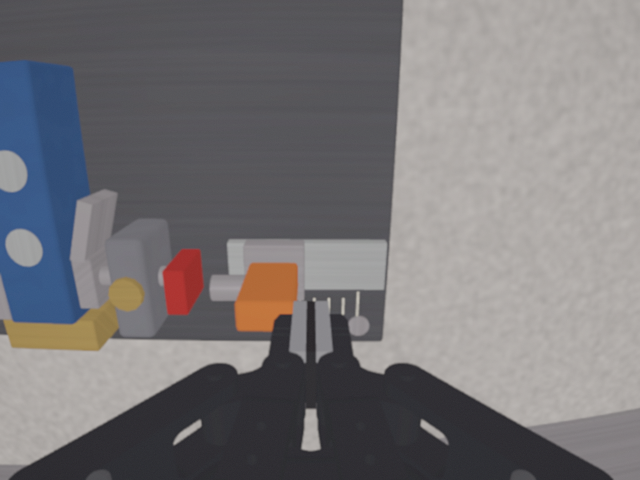

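Contact with the tab, reading 2.7 N (the rail's drag); about 10 mm gap left to the flag.

Call:
carry_out(moves=[[[0, 0, 0, -0.025, 0, 0, -1], [0, 0, 0, -0.025, 0, 0, -1], [0, 0, 0, -0.025, 0, 0, -1], [0, 0, 0, -0.025, 0, 0, -1], [0, 0, 0, -0.025, 0, 0, -1], [0, 0, 0, -0.025, 0, 0, -1]]])

```text
time: 4.63
tool_pos: [0.6334, 0.067, 0.0475]
tool_rot: [-0.0, 0.747, 0.665, -0.0]
contact_force: [0.1, 2.7, -0.1]
gripper_width: 0.001
```

Run:
```python
from plant import state, grab_frame
from h import *
s=state();f=grab_frame("wrist");print(s["time"],togauge(s["tool_pos"]),s["contact_force"],np.linalg.norm(s["contact_force"][:2]))
cv2.imwrite("pics/w4.png",cv2.resize(f["frame"][220:350,120:340,::-1],None,fx=3.6,fy=3.6,interpolation=cv2.INTER_CUBIC))
```

```text
4.6333 [[0.04167147 0.14094447]] [ 0.10870871  2.70801394 -0.1138441 ] 2.7101950242722372
```

View pics/w4.png

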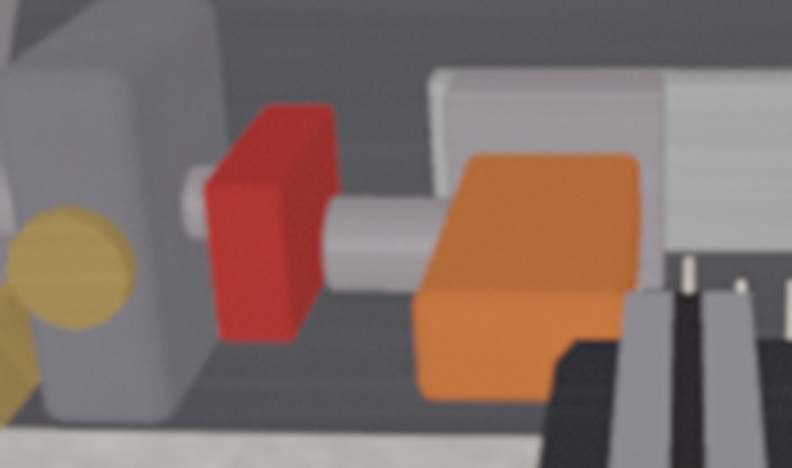

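Call:
carry_out(moves=[[[0, 0, 0, -0.006, 0, 0, -1], [0, 0, 0, -0.006, 0, 0, -1], [0, 0, 0, -0.006, 0, 0, -1], [0, 0, 0, -0.006, 0, 0, -1], [0, 0, 0, -0.006, 0, 0, -1], [0, 0, 0, -0.006, 0, 0, -1]]])

```text
time: 5.18
tool_pos: [0.6333, 0.0657, 0.0476]
tool_rot: [-0.0, 0.747, 0.665, -0.0]
contact_force: [0.1, 2.0, 0.4]
gripper_width: 0.003
```

Call:
carry_out(moves=[[[0, 0, 0, -0.006, 0, 0, -1], [0, 0, 0, -0.006, 0, 0, -1], [0, 0, 0, -0.006, 0, 0, -1], [0, 0, 0, -0.006, 0, 0, -1]]])

```text
time: 5.52
tool_pos: [0.6332, 0.0647, 0.0476]
tool_rot: [-0.0, 0.747, 0.665, -0.0]
contact_force: [-0.9, 1.5, -0.0]
gripper_width: -0.002
```

Call:
carry_out(moves=[[[0, 0, 0, -0.006, 0, 0, -1], [0, 0, 0, -0.006, 0, 0, -1], [0, 0, 0, -0.006, 0, 0, -1], [0, 0, 0, 0, 0, 0, -1]]])

```text
time: 5.85
tool_pos: [0.6331, 0.064, 0.0476]
tool_rot: [-0.0, 0.747, 0.665, -0.0]
contact_force: [-0.2, 1.4, 0.7]
gripper_width: -0.002
```

Run:
```python
from plant import state, grab_frame
from h import *
s=state();f=grab_frame("wrist");print(s["time"],togauge(s["tool_pos"]),s["contact_force"],np.linalg.norm(s["contact_force"][:2]))
cv2.imwrite("pics/w5.png",cv2.resize(f["frame"][220:350,120:340,::-1],None,fx=3.6,fy=3.6,interpolation=cv2.INTER_CUBIC))
```

```text
5.85 [[0.04170429 0.13788796]] [-0.22391008  1.35930678  0.65154637] 1.3776250041850553
```

View pics/w5.png

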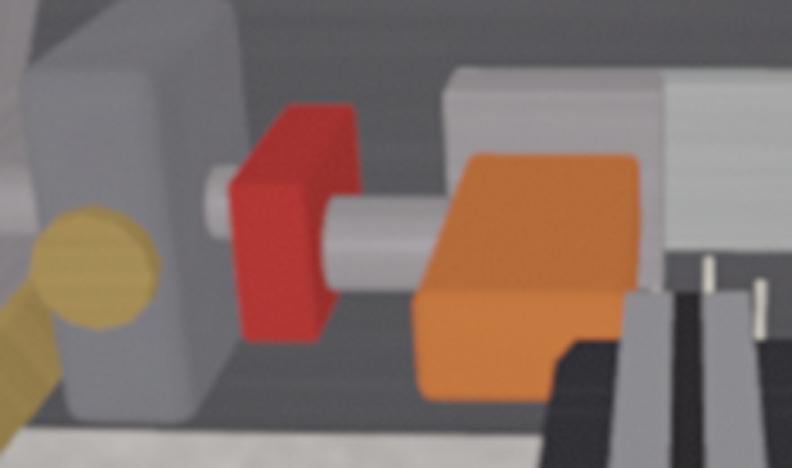

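Call:
carry_out(moves=[[[0, 0, 0, -0.004, 0, 0, -1], [0, 0, 0, -0.004, 0, 0, -1], [0, 0, 0, 0, 0, 0, -1]]])

```text
time: 6.15
tool_pos: [0.6331, 0.0637, 0.0476]
tool_rot: [-0.0, 0.747, 0.665, -0.0]
contact_force: [-0.5, 2.4, 0.4]
gripper_width: -0.004
```

Call:
carry_out(moves=[[[0, 0, 0, -0.004, 0, 0, -1], [0, 0, 0, -0.004, 0, 0, -1], [0, 0, 0, 0, 0, 0, -1]]])

```text
time: 6.4
tool_pos: [0.633, 0.0634, 0.0476]
tool_rot: [-0.0, 0.747, 0.665, -0.0]
contact_force: [-0.9, 2.5, -0.2]
gripper_width: -0.004
```

Call:
carry_out(moves=[[[0, 0, 0, -0.004, 0, 0, -1], [0, 0, 0, -0.004, 0, 0, -1], [0, 0, 0, -0.004, 0, 0, -1], [0, 0, 0, 0, 0, 0, -1]]])

```text
time: 6.73
tool_pos: [0.633, 0.0628, 0.0476]
tool_rot: [0.0, 0.747, 0.665, -0.0]
contact_force: [-0.9, 2.8, 0.6]
gripper_width: 0.001
```

Call:
carry_out(moves=[[[0, 0, 0, -0.004, 0, 0, -1], [0, 0, 0, -0.004, 0, 0, -1], [0, 0, 0, -0.004, 0, 0, -1], [0, 0, 0, 0, 0, 0, -1]]])

```text
time: 7.07
tool_pos: [0.6329, 0.0626, 0.0476]
tool_rot: [-0.0, 0.747, 0.665, 0.0]
contact_force: [0.4, 3.2, 0.8]
gripper_width: 0.004
```

Call:
carry_out(moves=[[[0, 0, 0, -0.004, 0, 0, -1], [0, 0, 0, -0.004, 0, 0, -1], [0, 0, 0, 0, 0, 0, -1]]])

```text
time: 7.32
tool_pos: [0.6329, 0.0625, 0.0476]
tool_rot: [-0.0, 0.747, 0.665, 0.0]
contact_force: [0.4, 4.6, 0.0]
gripper_width: -0.005
```

Call:
carry_out(moves=[[[0, 0, 0, -0.004, 0, 0, -1], [0, 0, 0, -0.004, 0, 0, -1], [0, 0, 0, 0, 0, 0, -1]]])

```text
time: 7.57
tool_pos: [0.6329, 0.0624, 0.0476]
tool_rot: [-0.0, 0.747, 0.665, 0.0]
contact_force: [0.4, 5.8, 0.6]
gripper_width: -0.0
```

Contact; arm stiffness about 4 N/mm. Target reading about 10.5 N (8 N plus 2.5 N drag).

Call:
carry_out(moves=[[[0, 0, 0, -0.004, 0, 0, -1], [0, 0, 0, -0.004, 0, 0, -1], [0, 0, 0, -0.004, 0, 0, -1], [0, 0, 0, -0.004, 0, 0, -1], [0, 0, 0, -0.004, 0, 0, -1], [0, 0, 0, 0, 0, 0, -1], [0, 0, 0, 0, 0, 0, -1]]])

```text
time: 8.15
tool_pos: [0.6329, 0.0622, 0.0477]
tool_rot: [-0.001, 0.747, 0.665, 0.001]
contact_force: [-0.4, 7.7, 0.4]
gripper_width: -0.001
```

Call:
carry_out(moves=[[[0, 0, 0, -0.004, 0, 0, -1], [0, 0, 0, -0.004, 0, 0, -1], [0, 0, 0, -0.004, 0, 0, -1], [0, 0, 0, -0.004, 0, 0, -1], [0, 0, 0, 0, 0, 0, -1], [0, 0, 0, 0, 0, 0, -1], [0, 0, 0, 0, 0, 0, -1], [0, 0, 0, 0, 0, 0, -1]]])

```text
time: 8.82
tool_pos: [0.6329, 0.0621, 0.0477]
tool_rot: [-0.001, 0.747, 0.665, 0.001]
contact_force: [0.2, 10.0, 0.1]
gripper_width: 0.002
```

Run:
```python
from plant import state
s=state();print(s["time"],s["contact_force"])
```

```text
8.8167 [0.19830925 9.96802005 0.14678864]
```

Call:
carry_out(moves=[[[0, 0, 0, -0.004, 0, 0, -1], [0, 0, 0, 0, 0, 0, -1], [0, 0, 0, 0, 0, 0, -1], [0, 0, 0, 0, 0, 0, -1], [0, 0, 0, 0, 0, 0, -1], [0, 0, 0, 0, 0, 0, -1], [0, 0, 0, 0, 0, 0, -1], [0, 0, 0, 0, 0, 0, -1]]])

```text
time: 9.48
tool_pos: [0.6329, 0.0621, 0.0477]
tool_rot: [-0.001, 0.747, 0.665, 0.001]
contact_force: [1.5, 9.6, 1.0]
gripper_width: 0.0
```

Call:
carry_out(moves=[[[0, 0, 0, 0.05, 0, 0, -1], [0, 0, 0, 0.3, 0, 0, -1], [0, 0, 0, 0, 0, -0.95, -1], [0, 0, 0, 0, 0, -0.95, -1], [0, 0, 0, -0.82, -0.51, 0, 1], [0, 0, 0, -0.82, -0.51, 0, 1], [0, 0, 0, -0.82, -0.51, 0, 1], [0, 0, 0, -0.82, -0.51, 0, 1]]])

```text
time: 10.15
tool_pos: [0.5373, -0.0483, 0.1242]
tool_rot: [0.001, 0.747, 0.665, -0.0]
contact_force: [0.6, -0.4, -0.3]
gripper_width: 0.565
```

Run:
```python
from plant import state, grab_frame
from h import *
s=state();f=grab_frame("wrist");print(s["time"],s["tool_pos"],togauge(s["tool_pos"]),s["contact_force"],s["gripper_width"],quatR(s["tool_rot"]).as_matrix()[:,0].round(4))
np.savez("pics/w6.npz",**f,pos=s["tool_pos"],rot=s["tool_rot"]);cv2.imwrite("pics/w6.png",f["frame"][:,:,::-1])
T=wristT(f,s);H=hsv(f)
mb=cv2.inRange(H,(100,120,60),(125,255,255));mb[:60]=0
ys,xs=np.nonzero(mb);W=depthpts(np.c_[xs,ys],f,T);t=(W[:,2]>.043)&(W[:,2]<.053);G=np.c_[togauge(W),W[:,2]][t];print(np.percentile(G,[1,50,99],axis=0).round(4).tolist())
for xx in(-.05,-.03,-.01):
  q=np.abs(G[:,0]-xx)<.004;print(xx,np.percentile(G[q,1],[2,98]).round(4))
mo=cv2.inRange(H,(7,140,60),(22,255,255));mo[350:]=0
ys,xs=np.nonzero(mo);W=depthpts(np.c_[xs,ys],f,T);t=(W[:,2]>.067)&(W[:,2]<.077);print(np.percentile(np.c_[togauge(W),W[:,2]][t],[2,50,98],axis=0).round(4).tolist())
```

```text
10.15 [ 0.53734284 -0.04827922  0.12423885] [[-0.04021705  0.01521254]] [ 0.56462851 -0.36210974 -0.29100359] 0.5650253289692837 [ 0.115   0.9934 -0.0025]
[[-0.0604, 0.0007, 0.0462], [-0.0113, 0.0167, 0.0485], [0.0563, 0.0328, 0.05]]
-0.05 [0.0012 0.0327]
-0.03 [0.001  0.0325]
-0.01 [0.0008 0.0329]Traceback (most recent call last):
  File "<stdin>", line 11, in <module>
    return _quantile_unchecked(
        a, q, axis, out, overwrite_input, method, keepdims, weights)
    return _ureduce(a,
                    func=_quantile_ureduce_func,
    ...<5 lines>...
                    overwrite_input=overwrite_input,
                    method=method)
    r = func(a, **kwargs)
    result = _quantile(arr,
                       quantiles=q,
    ...<2 lines>...
                       out=out,
                       weights=wgt)
    slices_having_nans = np.isnan(arr[-1, ...])
                                  ~~~^^^^^^^^^
IndexError: index -1 is out of bounds for axis 0 with size 0
```

View pics/w6.png

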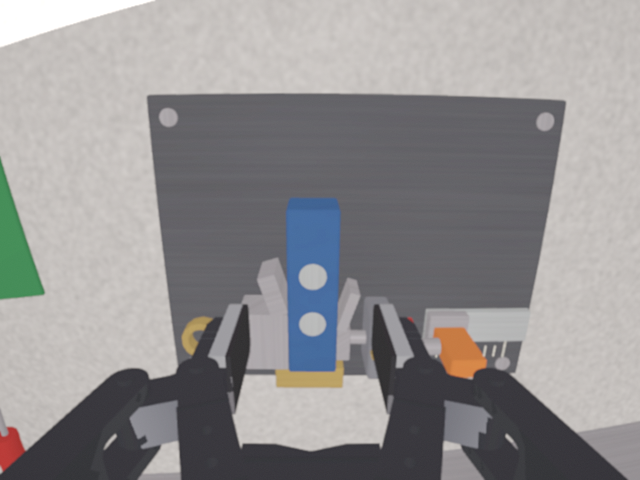

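Call:
carry_out(moves=[[[0, 0, 0, 0.04, 0, 1, 1], [0, 0, 0, 0, 0, 1, 1], [0, 0, 0, 0, 0, 0.5, 1], [0, 0, 0, 0, 0, 0.2, 1], [0, 0, 0, 0, 0, 0, 1], [0, 0, 0, 0, 0, 0, -1], [0, 0, 0, 0, 0, 0, -1], [0, 0, 0, 0, 0, 0, -1]]])

```text
time: 10.87
tool_pos: [0.5403, -0.0456, 0.0181]
tool_rot: [0.002, 0.747, 0.665, 0.001]
contact_force: [-0.2, 0.6, 0.7]
gripper_width: 0.603
```

Call:
carry_out(moves=[[[0, 0, 0, 0, 0, 0, -1], [0, 0, 0, 0, 0, 0, -1], [0, 0, 0, 0, 0, 0, -1]]])

```text
time: 11.12
tool_pos: [0.5397, -0.0461, 0.0178]
tool_rot: [0.002, 0.747, 0.665, 0.0]
contact_force: [-2.7, -2.5, 5.9]
gripper_width: 0.372
```

Run:
```python
from plant import state, grab_frame
from h import *
s=state();f=grab_frame("wrist");print(s["time"],s["tool_pos"],togauge(s["tool_pos"]),s["contact_force"],s["ft_torque"],s["gripper_width"],quatR(s["tool_rot"]).as_matrix().round(4).tolist())
cv2.imwrite("pics/w7.png",f["frame"][:,:,::-1])
```

```text
11.1167 [ 0.53966398 -0.04614708  0.01783474] [[-0.03816177  0.017602  ]] [-2.66770181 -2.54029119  5.86446784] [-0.40736108  0.37770188 -0.06261433] 0.3724206834211566 [[0.1157, 0.9933, 0.0028], [0.9933, -0.1157, -0.0022], [-0.0019, 0.003, -1.0]]
```

View pics/w7.png

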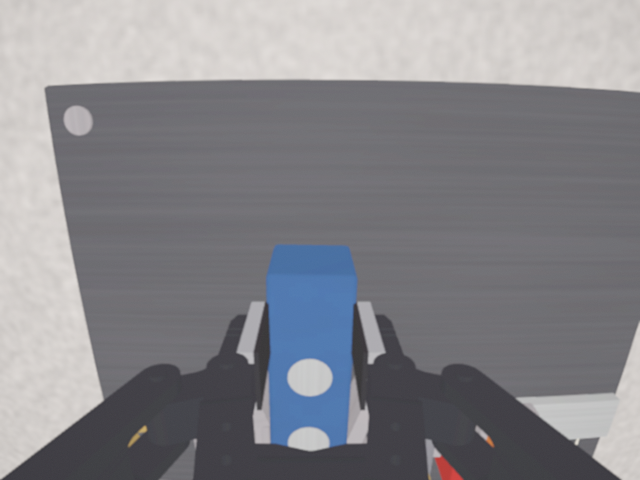

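Call:
carry_out(moves=[[[0, 0, 0, 0, -0.1, 0, -1], [0, 0, 0, 0, -0.2, 0, -1], [0, 0, 0, 0, -0.3, 0, -1], [0, 0, 0, 0, -0.35, 0, -1], [0, 0, 0, 0, -0.4, 0, -1], [0, 0, 0, 0, -0.45, 0, -1], [0, 0, 0, 0, -0.45, 0, -1], [0, 0, 0, 0, 0, 0, -1]]])

```text
time: 11.83
tool_pos: [0.4488, -0.0347, 0.0178]
tool_rot: [0.001, 0.747, 0.665, 0.001]
contact_force: [-2.4, 0.3, 7.7]
gripper_width: 0.371
```

Call:
carry_out(moves=[[[0, 0, 0, 0, 0, -0.4, -1], [0, 0, 0, 0, 0, -0.8, -1], [0, 0, 0, 0, 0, 0, -1]]])

```text
time: 12.08
tool_pos: [0.4519, -0.0352, 0.0688]
tool_rot: [0.003, 0.747, 0.665, 0.003]
contact_force: [2.3, -1.1, -0.2]
gripper_width: 0.375
```

Run:
```python
from plant import state, grab_frame
from h import *
s=state();f=grab_frame("wrist");print(s["time"],s["tool_pos"],togauge(s["tool_pos"]),s["contact_force"],s["ft_torque"],s["gripper_width"],quatR(s["tool_rot"]).as_matrix().round(4).tolist())
cv2.imwrite("pics/w8.png",f["frame"][:,:,::-1])
T=wristT(f,s);H=hsv(f)
mb=cv2.inRange(H,(100,120,60),(125,255,255))
ys,xs=np.nonzero(mb);W=depthpts(np.c_[xs,ys],f,T);G=W-s["tool_pos"];Tl=G@quatR(s["tool_rot"]).as_matrix();print(np.percentile(Tl,[1,10,50,90,99],axis=0).round(4).tolist())
mg=cv2.inRange(H,(50,100,40),(80,255,255));c=big(mg);W=cast(c.reshape(-1,2),f,T,.005);print(cv2.boundingRect(c),W.min(0),W.max(0))
```

```text
12.0833 [ 0.45194728 -0.03521061  0.06876411] [[-0.1265557   0.01818353]] [ 2.34533734 -1.12902084 -0.19176925] [-0.01361209 -0.01323746 -0.00251475] 0.37543234500793354 [[0.1158, 0.9932, 0.0085], [0.9933, -0.1158, -0.0016], [-0.0006, 0.0087, -1.0]]
[[-0.0324, -0.1199, -0.032], [-0.0158, -0.1128, -0.0311], [0.0017, -0.0179, -0.0296], [0.0266, 0.0383, 0.0425], [0.0448, 0.0552, 0.0437]]
(0, 367, 26, 58) [ 0.51928781 -0.29510339  0.005     ] [ 0.57235538 -0.27035293  0.005     ]
```

View pics/w8.png

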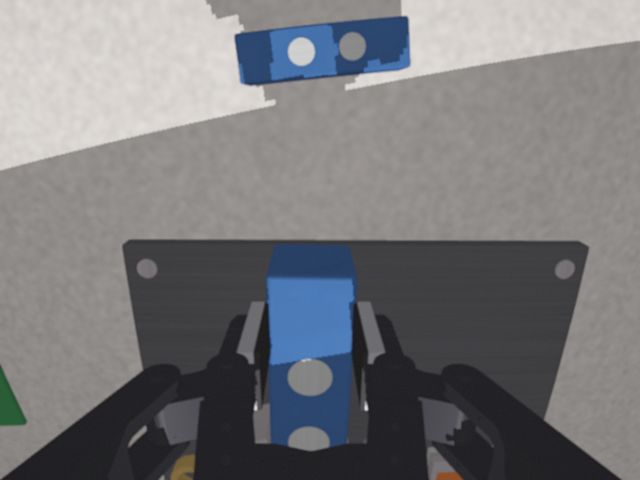

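Call:
carry_out(moves=[[[0, 0, 0, -0.98, 0.1, 0, -1], [0, 0, 0, -0.98, 0.1, 0, -1], [0, 0, 0, -0.98, 0.1, 0, -1], [0, 0, 0, -0.98, 0.1, 0, -1], [0, 0, 0, -0.98, 0.1, 0, -1], [0, 0, 0, -0.98, 0.1, 0, -1], [0, 0, 0, -0.98, 0.1, 0, -1], [0, 0, 0, 0, 0, 0, -1]]])

```text
time: 12.8
tool_pos: [0.4438, -0.3161, 0.0627]
tool_rot: [0.001, 0.749, 0.663, -0.001]
contact_force: [-0.0, -0.3, -2.2]
gripper_width: 0.375
```

Run:
```python
from plant import state, grab_frame
from h import *
s=state();f=grab_frame("wrist");print(s["time"],s["tool_pos"],s["contact_force"],s["gripper_width"],quatR(s["tool_rot"]).as_matrix().round(4).tolist())
cv2.imwrite("pics/w9.png",f["frame"][:,:,::-1])
```

```text
12.8 [ 0.44380539 -0.31605545  0.0627268 ] [-0.02949979 -0.26950291 -2.15852154] 0.37549935435824017 [[0.1212, 0.9926, -0.0006], [0.9926, -0.1212, -0.0023], [-0.0024, -0.0003, -1.0]]
```

View pics/w9.png

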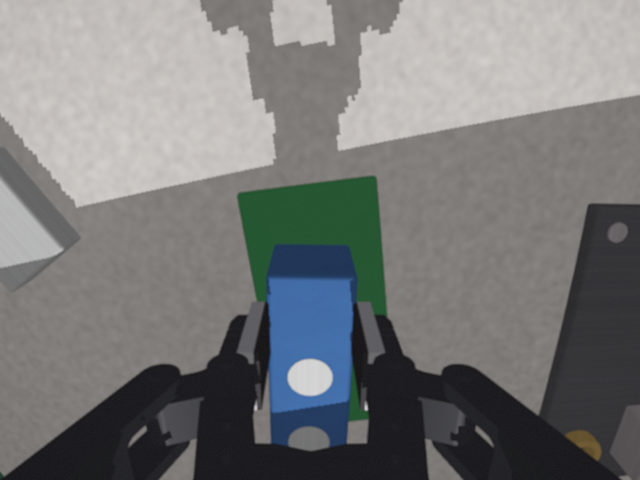

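Call:
carry_out(moves=[[[0, 0, 0, 0, 0.12, 0.6, -1], [0, 0, 0, 0, 0, 0.4, -1], [0, 0, 0, 0, 0, 0.18, -1], [0, 0, 0, 0, 0, 0.08, -1], [0, 0, 0, 0, 0, 0, -1], [0, 0, 0, 0, 0, 0, -1]]])

```text
time: 13.35
tool_pos: [0.45, -0.3108, 0.0136]
tool_rot: [0.0, 0.747, 0.665, 0.0]
contact_force: [-0.3, 0.5, -2.1]
gripper_width: 0.371
```

Call:
carry_out(moves=[[[0, 0, 0, 0, 0, 0.03, -1], [0, 0, 0, 0, 0, 0.03, -1], [0, 0, 0, 0, 0, 0, -1]]])

```text
time: 13.6
tool_pos: [0.4499, -0.3113, 0.0112]
tool_rot: [0.001, 0.747, 0.665, 0.0]
contact_force: [0.1, 0.4, -0.5]
gripper_width: 0.378
```

Call:
carry_out(moves=[[[0, 0, 0, 0, 0, 0, 0.6], [0, 0, 0, 0, 0, 0, 0.6], [0, 0, 0, 0, 0, 0, 0.6], [0, 0, 0, 0, 0, 0, 0.6], [0, 0, 0, 0, 0, -0.5, 0.6], [0, 0, 0, 0, 0, -1, 0.6], [0, 0, 0, 0, 0, -1, 0.6], [0, 0, 0, 0, 0, -1, 0.6]]])

```text
time: 14.27
tool_pos: [0.4491, -0.3107, 0.152]
tool_rot: [-0.001, 0.747, 0.665, -0.0]
contact_force: [0.7, -1.0, 0.4]
gripper_width: 0.803
```

Run:
```python
from plant import state, grab_frame
from h import *
s=state();f=grab_frame("wrist");print(s["time"],s["tool_pos"],s["contact_force"],s["gripper_width"],quatR(s["tool_rot"]).as_matrix().round(4).tolist())
cv2.imwrite("pics/w10.png",f["frame"][:,:,::-1])
T=wristT(f,s);H=hsv(f)
mb=cv2.inRange(H,(100,120,60),(125,255,255));mb[:100]=0
ys,xs=np.nonzero(mb);W=depthpts(np.c_[xs,ys],f,T);t=(W[:,2]>.03)&(W[:,2]<.05);print("master top",W[t].mean(0),np.percentile(W[t],[2,98],axis=0).round(4).tolist())
f=grab_frame("top");np.savez("pics/top1.npz",**f);H=hsv(f);T=f["world_from_camera"]
mb=cv2.inRange(H,(100,120,60),(125,255,255));mb[:,:390]=0
b=cv2.boxPoints(cv2.minAreaRect(big(mb)));print("top-cam master",cast(b,f,T,.041).mean(0))
cv2.imwrite("pics/c3.png",cv2.resize(f["frame"][150:300,160:450,::-1],None,fx=2.7,fy=2.7,interpolation=cv2.INTER_CUBIC))
# spacer: white w/ dots
sub=H[195:265,180:222];m=np.zeros(H.shape[:2],np.uint8);m[195:265,180:222]=cv2.inRange(sub,(0,0,98),(180,60,255))
m=cv2.morphologyEx(m,cv2.MORPH_OPEN,np.ones((3,3)));c=big(cv2.morphologyEx(m,cv2.MORPH_CLOSE,np.ones((5,5))))
r=cv2.minAreaRect(c);b=cv2.boxPoints(r);W=cast(b,f,T,.041);d=W[1]-W[0],W[2]-W[1]
print(r,"spacer",W.mean(0).round(4),[(np.linalg.norm(x).round(4),np.degrees(np.arctan2(x[1],x[0])).round(1)) for x in d])
```

```text
14.2667 [ 0.44914304 -0.31067707  0.15203055] [ 0.71828914 -0.95413114  0.40742128] 0.8025926302106997 [[0.116, 0.9932, -0.0007], [0.9932, -0.116, 0.0007], [0.0006, -0.0008, -1.0]]
master top [ 0.48009925 -0.31492822  0.04127844] [[0.4277, -0.3355, 0.0386], [0.5425, -0.2952, 0.0428]]
top-cam master [ 0.48487614 -0.31562135  0.041     ]
((200.49998474121094, 229.5), (40.99999237060547, 68.99998474121094), -0.0) spacer [0.5459 0.3129 0.041 ] [(np.float64(0.1965), np.float64(1.7)), (np.float64(0.1176), np.float64(-89.7))]
```

View pics/w10.png

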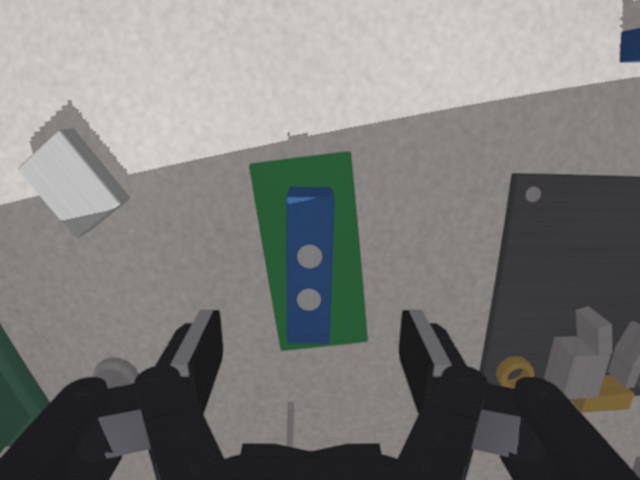

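View pics/c3.png

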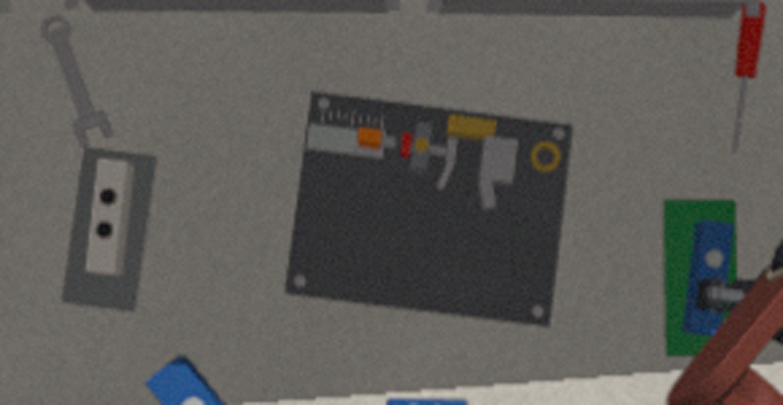

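Master lies flat on its green mat (bar at (309,265) in the wrist view, well inside). Spacer with black dots at about (199,229) in the top view; moving above it.

Call:
carry_out(moves=[[[0, 0, 0, 0.97, -0.04, 0, 1], [0, 0, 0, 0.97, -0.04, 0, 1], [0, 0, 0, 0.97, -0.04, 0, 1], [0, 0, 0, 0.97, -0.04, 0, 1], [0, 0, 0, 0.97, -0.04, 0, 1], [0, 0, 0, 0.97, -0.04, 0, 1], [0, 0, 0, 0.97, -0.04, 0, 1], [0, 0, 0, 0.97, -0.04, 0, 1]]])

```text
time: 15.03
tool_pos: [0.4726, 0.0005, 0.1507]
tool_rot: [0.0, 0.747, 0.665, 0.0]
contact_force: [0.7, 0.5, 0.8]
gripper_width: 0.999
```

Call:
carry_out(moves=[[[0, 0, 0, 0.97, -0.04, 0, 1], [0, 0, 0, 0.97, -0.04, 0, 1], [0, 0, 0, 0.97, -0.04, 0, 1], [0, 0, 0, 0.97, -0.04, 0, 1], [0, 0, 0, 0.97, -0.04, 0, 1], [0, 0, 0, 0.97, -0.04, 0, 1], [0, 0, 0, 0.97, -0.04, 0, 1], [0, 0, 0, 0.9, -0.04, 0, 1]]])

```text
time: 15.7
tool_pos: [0.4955, 0.308, 0.1504]
tool_rot: [-0.0, 0.747, 0.665, 0.0]
contact_force: [0.7, -0.7, 0.2]
gripper_width: 1.006
```

Call:
carry_out(moves=[[[0, 0, 0, 0, 0, 0, 1], [0, 0, 0, 0, 0, 0, 1]]])

```text
time: 15.87
tool_pos: [0.4954, 0.3072, 0.1502]
tool_rot: [0.0, 0.746, 0.666, -0.0]
contact_force: [-0.1, -0.1, -0.1]
gripper_width: 1.0
```

Run:
```python
from plant import state, grab_frame
from h import *
s=state();f=grab_frame("wrist");print(s["time"],s["tool_pos"],s["contact_force"],s["gripper_width"],quatR(s["tool_rot"]).as_matrix().round(4).tolist())
np.savez("pics/w11.npz",**f,pos=s["tool_pos"],rot=s["tool_rot"]);cv2.imwrite("pics/w11.png",f["frame"][:,:,::-1])
T=wristT(f,s);H=hsv(f)
f2=grab_frame("top");np.savez("pics/top2.npz",**f2)
```

```text
15.8667 [0.49541436 0.30715882 0.15018   ] [-0.06871197 -0.0513654  -0.1283718 ] 0.9999445468863537 [[0.1129, 0.9936, -0.0007], [0.9936, -0.1129, -0.0006], [-0.0007, -0.0006, -1.0]]
```

View pics/w11.png

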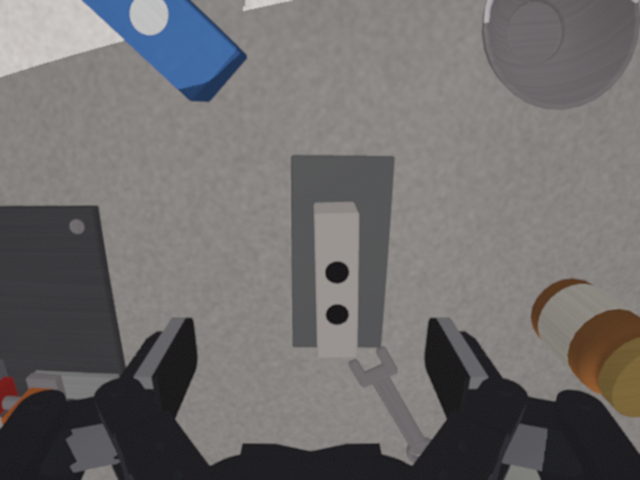

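Run:
```python
from h import *
f=dict(np.load("pics/w11.npz"));s={"tool_pos":f["pos"],"tool_rot":f["rot"]};T=wristT(f,s);H=hsv(f)
x0,y0,x1,y1=308,195,368,362
print(H[240,[300,312,317,330,345,355,360,368]].tolist(),H[[206,230,340,350],335].tolist())
m=np.zeros(H.shape[:2],np.uint8);m[y0:y1,x0:x1]=(H[y0:y1,x0:x1,2]>135)*255
m=cv2.morphologyEx(m,cv2.MORPH_CLOSE,np.ones((25,25)));c=big(m);r=cv2.minAreaRect(c);print(r)
ys,xs=np.nonzero(m);W=depthpts(np.c_[xs,ys],f,T);t=np.abs(W[:,2]-.041)<.004
Rt=quatR(s["tool_rot"]).as_matrix();P=(W[t]-s["tool_pos"])@Rt;print(np.median(W[t,2]),"tool-frame top bounds",np.percentile(P,[1,50,99],axis=0).round(4).tolist())
rr=cv2.minAreaRect((P[:,:2]*1000).astype(np.float32));print("rect in tool mm",rr)
d=np.zeros_like(m);d[250:335,320:356]=(H[250:335,320:356,2]<70)*255
n,l,st,ce=cv2.connectedComponentsWithStats(d)
for i in range(1,n):
    if st[i,4]>100:
        w=cast([ce[i]],f,T,.041)[0];print("dot",ce[i],w,((w-s["tool_pos"])@Rt).round(4))
# mids of left/right edges per row of top face
for row in range(225,345,15):
    v=H[row,305:372,2].astype(float);g=np.gradient(cv2.GaussianBlur(v.reshape(1,-1),(3,1),0)[0]);a=305+g[:30].argmax();b=305+30+g[30:].argmin()
    w=cast([(a,row),(b,row)],f,T,.041);p=(w-s["tool_pos"])@Rt;print(row,a,b,p[:,0].round(4),p[:,0].mean().round(4),p[0,1].round(4))
```

```text
[[110, 9, 88], [110, 9, 87], [10, 15, 154], [10, 15, 155], [10, 15, 154], [11, 13, 154], [120, 6, 88], [120, 6, 88]] [[13, 17, 138], [13, 15, 154], [10, 15, 153], [8, 13, 153]]
((337.5, 282.0), (158.0, 59.0), 90.0)
0.04146295004055914 tool-frame top bounds [[0.0043, -0.0094, 0.1071], [0.0198, 0.0433, 0.1087], [0.0357, 0.1077, 0.1106]]
rect in tool mm ((20.406566619873047, 49.93513107299805), (120.16627502441406, 32.17084884643555), 88.66177368164062)
dot [336.62872629 271.90243902] [0.53285091 0.32266992 0.041     ] [0.0197 0.0355 0.1091]
dot [336.81790123 314.05864198] [0.56776992 0.3196296  0.041     ] [0.0206 0.0706 0.1091]
225 314 359 [0.0029 0.0349] 0.0189 -0.0005
240 314 359 [0.0029 0.0353] 0.0191 0.0107
255 314 358 [0.003 0.035] 0.019 0.0222
270 315 358 [0.0037 0.0355] 0.0196 0.034
285 315 358 [0.0038 0.0359] 0.0199 0.0461
300 315 358 [0.0038 0.0364] 0.0201 0.0585
315 316 358 [0.0047 0.037 ] 0.0208 0.0714
330 316 357 [0.0047 0.0367] 0.0207 0.0846
```

Call:
carry_out(moves=[[[0, 0, -0.26, 0.47, 0.29, 0, 1], [0, 0, 0, 0, 0, 1, 1], [0, 0, 0, 0, 0, 1, 1], [0, 0, 0, 0, 0, 0.9, 1], [0, 0, 0, 0, 0, 0.5, 1], [0, 0, 0, 0, 0, 0.1, 1], [0, 0, 0, 0, 0, 0, 1], [0, 0, 0, 0, 0, 0, -1]]])

```text
time: 16.63
tool_pos: [0.5108, 0.3227, 0.0124]
tool_rot: [0.0, 0.74, 0.673, 0.001]
contact_force: [0.2, 0.4, 0.6]
gripper_width: 0.889
```

Call:
carry_out(moves=[[[0, 0, 0, 0, 0, 0, -1], [0, 0, 0, 0, 0, 0, -1], [0, 0, 0, 0, 0, 0, -1], [0, 0, 0, 0, 0, 0, -1], [0, 0, 0, 0, 0, 0, -1]]])

```text
time: 17.05
tool_pos: [0.5109, 0.3238, 0.0129]
tool_rot: [0.001, 0.739, 0.673, 0.002]
contact_force: [-0.2, 0.0, 6.6]
gripper_width: 0.345
```

Run:
```python
from plant import state, grab_frame
from h import *
s=state();f=grab_frame("wrist");print(s["time"],s["tool_pos"],s["contact_force"],s["gripper_width"],quatR(s["tool_rot"]).as_matrix().round(4).tolist())
np.savez("pics/w12.npz",**f,pos=s["tool_pos"],rot=s["tool_rot"]);cv2.imwrite("pics/w12.png",f["frame"][:,:,::-1])
```

```text
17.05 [0.51086654 0.32378841 0.01290335] [-0.18161832  0.04859064  6.55213441] 0.34485785860830503 [[0.0932, 0.9956, 0.003], [0.9957, -0.0932, 0.0013], [0.0016, 0.0028, -1.0]]
```

View pics/w12.png

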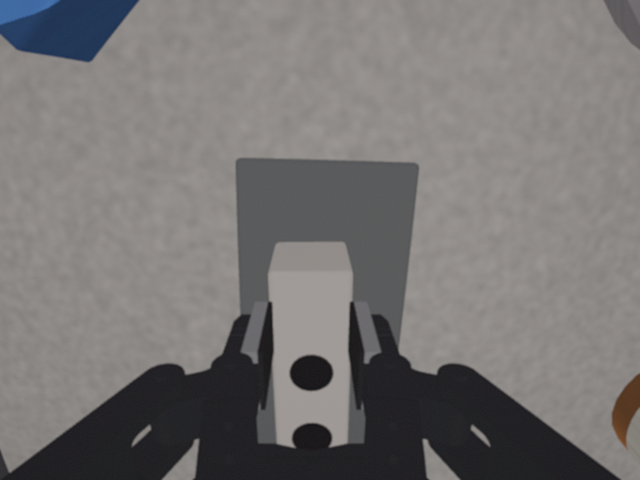

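Call:
carry_out(moves=[[[0, 0, 0, 0, 0, -0.5, -1], [0, 0, 0.28, 0, 0, -0.95, -1], [0, 0, 0, -0.91, -0.04, 0, -1], [0, 0, 0, -0.91, -0.04, 0, -1], [0, 0, 0, -0.91, -0.04, 0, -1], [0, 0, 0, -0.91, -0.04, 0, -1], [0, 0, 0, -0.91, -0.04, 0, -1], [0, 0, 0, -0.91, -0.04, 0, -1]]])

```text
time: 17.77
tool_pos: [0.4732, 0.1059, 0.0685]
tool_rot: [-0.0, 0.747, 0.664, -0.0]
contact_force: [0.5, 0.1, -1.5]
gripper_width: 0.341
```

Call:
carry_out(moves=[[[0, 0, 0, -0.91, -0.04, 0, -1], [0, 0, 0, -0.91, -0.04, 0, -1], [0, 0, 0, -0.91, -0.04, 0, -1], [0, 0, 0, -0.8, -0.04, 0, -1], [0, 0, 0, 0, 0, 0, -1], [0, 0, 0, 0, 0, 0, -1], [0, 0, 0, 0, 0, 0, -1]]])

```text
time: 18.35
tool_pos: [0.4511, -0.0319, 0.0686]
tool_rot: [-0.0, 0.748, 0.664, 0.0]
contact_force: [0.8, 0.9, -1.8]
gripper_width: 0.342
```

Run:
```python
from plant import state, grab_frame
from h import *
s=state();f=grab_frame("wrist");Rt=quatR(s["tool_rot"]).as_matrix();print(s["time"],s["tool_pos"],togauge(s["tool_pos"]),s["contact_force"],s["gripper_width"],Rt.round(4).tolist())
np.savez("pics/w13.npz",**f,pos=s["tool_pos"],rot=s["tool_rot"]);cv2.imwrite("pics/w13.png",f["frame"][:,:,::-1])
T=wristT(f,s)
# spacer top points between fingers, tool frame
H=hsv(f);ys,xs=np.mgrid[275:440:3,285:340:3];px=np.c_[xs.ravel(),ys.ravel()];px=px[(H[px[:,1],px[:,0],2]>100)]
P=(depthpts(px,f,T)-s["tool_pos"])@Rt;A=np.c_[P[:,:2],np.ones(len(P))];k=np.linalg.lstsq(A,P[:,2],rcond=None)[0];print("top plane in tool z = ",k,"n",len(P))
```

```text
18.35 [ 0.45105295 -0.03189486  0.06857802] [[-0.12783245  0.02137162]] [ 0.75950799  0.92220397 -1.78397569] 0.3417449916919431 [[0.1182, 0.993, -0.0004], [0.993, -0.1182, 0.0006], [0.0005, -0.0005, -1.0]]
top plane in tool z =  [ 0.00927642  0.21189716 -0.03202279] n 850
```

View pics/w13.png

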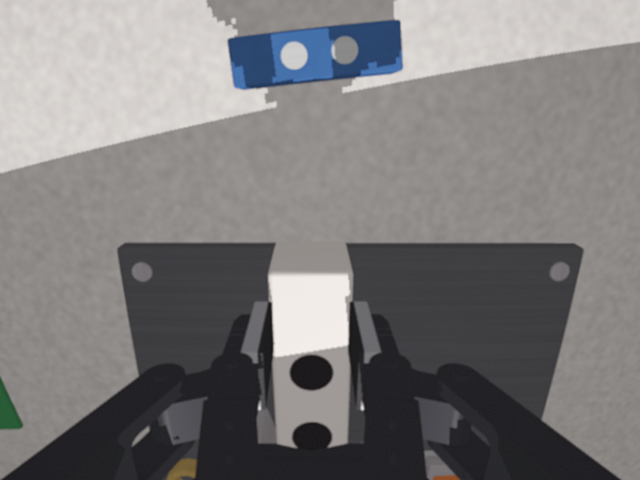

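Call:
carry_out(moves=[[[0, 0, 0, -0.12, 0, 0.6, -1], [0, 0, 0, 0, 0, 0.4, -1], [0, 0, 0, 0, 0, 0.17, -1], [0, 0, 0, 0, 0, 0, -1], [0, 0, 0, 0, 0, 0, -1], [0, 0, 0, 0, 0, 0, -1]]])

```text
time: 18.9
tool_pos: [0.4512, -0.0363, 0.0224]
tool_rot: [0.0, 0.747, 0.665, 0.0]
contact_force: [-0.2, -1.1, -1.0]
gripper_width: 0.339
```

Run:
```python
from plant import state, grab_frame
from h import *
s=state();f=grab_frame("wrist");Rt=quatR(s["tool_rot"]).as_matrix();print(s["time"],s["tool_pos"],togauge(s["tool_pos"]),s["contact_force"],s["ft_torque"],s["gripper_width"],Rt.round(4).tolist())
np.savez("pics/w14.npz",**f,pos=s["tool_pos"],rot=s["tool_rot"]);cv2.imwrite("pics/w14.png",f["frame"][:,:,::-1])
T=wristT(f,s)
for r in (280,300,320,340,400):
    print(r,((depthpts([(300,r)],f,T)-s["tool_pos"])@Rt).round(4))
```

```text
18.9 [ 0.4512167  -0.03631032  0.0223984 ] [[-0.12715237  0.01700578]] [-0.15910937 -1.13407394 -0.97698425] [0.02645828 0.08026067 0.03861691] 0.33927318916647886 [[0.1163, 0.9932, 0.0006], [0.9932, -0.1163, -0.0001], [-0.0, 0.0006, -1.0]]
280 [[-0.0036 -0.0186 -0.0273]]
300 [[-0.0036 -0.0112 -0.0291]]
320 [[-0.0037 -0.0019 -0.0279]]
340 [[-0.0038  0.0064 -0.0289]]
400 [[-0.0041  0.037  -0.0275]]
```

View pics/w14.png

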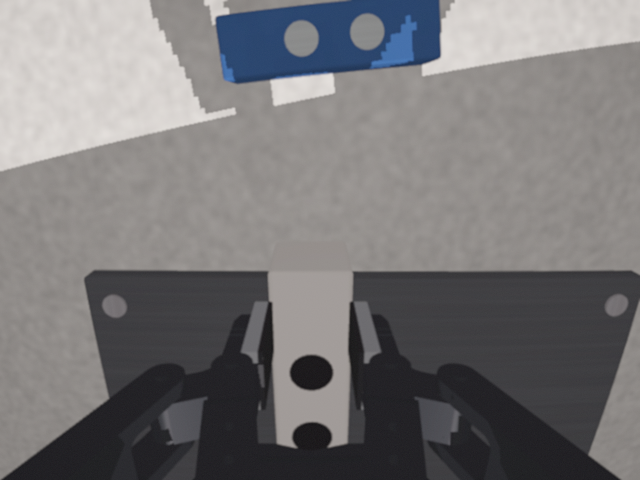

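Call:
carry_out(moves=[[[0, 0, 0, 0, 0, 0.02, -1], [0, 0, 0, 0, 0, 0.02, -1], [0, 0, 0, 0, 0, 0.012, -1], [0, 0, 0, 0, 0, 0, -1], [0, 0, 0, 0, 0, 0, -1]]])

```text
time: 19.37
tool_pos: [0.4509, -0.037, 0.0201]
tool_rot: [0.0, 0.748, 0.664, 0.0]
contact_force: [0.2, -0.2, -1.0]
gripper_width: 0.345
```

Call:
carry_out(moves=[[[0, 0, 0, 0, 0, 0.012, -1], [0, 0, 0, 0, 0.15, 0, -1], [0, 0, 0, 0, 0.2, 0, -1], [0, 0, 0, 0, 0.2, 0, -1], [0, 0, 0, 0, 0.15, 0, -1], [0, 0, 0, 0, 0, 0, -1]]])

```text
time: 19.87
tool_pos: [0.4805, -0.0406, 0.0199]
tool_rot: [0.001, 0.748, 0.664, 0.001]
contact_force: [1.4, -0.7, 2.8]
gripper_width: 0.347
```

Run:
```python
from plant import state, grab_frame
from h import *
s=state();f=grab_frame("wrist");Rt=quatR(s["tool_rot"]).as_matrix();print(s["time"],s["tool_pos"],togauge(s["tool_pos"]),s["contact_force"],s["ft_torque"],s["gripper_width"],Rt.round(4).tolist())
f=grab_frame("top");cv2.imwrite("pics/c5.png",cv2.resize(f["frame"][185:285,260:380,::-1],None,fx=5,fy=5,interpolation=cv2.INTER_CUBIC))
f=grab_frame("scene");cv2.imwrite("pics/c6.png",cv2.resize(f["frame"][210:330,230:410,::-1],None,fx=4,fy=4,interpolation=cv2.INTER_CUBIC))
```

```text
19.8667 [ 0.48049302 -0.04061852  0.01993004] [[-0.0975729   0.01615817]] [ 1.44696648 -0.72160832  2.79717868] [-0.05070421 -0.15525266 -0.04675034] 0.34678263778200225 [[0.1177, 0.993, 0.0019], [0.993, -0.1177, -0.0004], [-0.0001, 0.002, -1.0]]
```

View pics/c6.png

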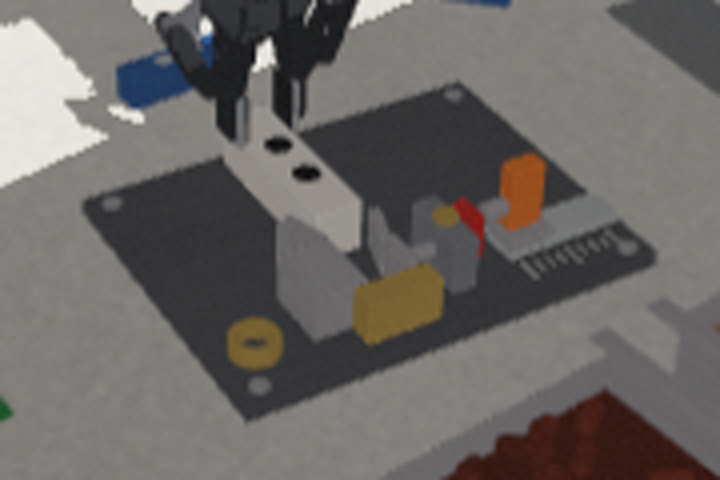

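Spacer is flat on the bed with its front end centred between the cheek and shoe ramp; continuing in.

Call:
carry_out(moves=[[[0, 0, 0, 0, 0.12, 0, -1], [0, 0, 0, 0, 0.12, 0, -1], [0, 0, 0, 0, 0.12, 0, -1], [0, 0, 0, 0, 0.12, 0, -1], [0, 0, 0, 0, 0.12, 0, -1], [0, 0, 0, 0, 0, 0, -1]]])

```text
time: 20.52
tool_pos: [0.5017, -0.0439, 0.0199]
tool_rot: [-0.0, 0.748, 0.664, -0.002]
contact_force: [-3.5, -2.4, 7.2]
gripper_width: 0.346
```

Run:
```python
from plant import state, grab_frame
from h import *
s=state();Rt=quatR(s["tool_rot"]).as_matrix();print(s["time"],togauge(s["tool_pos"]),s["tool_pos"][2],s["contact_force"][:2]@RM,s["contact_force"][2],s["ft_torque"],Rt[:,0].round(4).tolist())
```

```text
20.5167 [[-0.07615338  0.01538071]] 0.019858548452659594 [-3.13978476 -2.83659061] 7.208105652586116 [-0.54194092  0.6658961  -0.35383421] [0.1184, 0.993, -0.0018]
```

Call:
carry_out(moves=[[[0, 0, 0, 0, 0.1, -0.02, -1], [0, 0, 0, 0, 0.1, 0, -1], [0, 0, 0, 0, 0.1, 0, -1], [0, 0, 0, 0, 0.1, 0, -1], [0, 0, 0, 0, 0.1, 0, -1], [0, 0, 0, 0, 0, 0, -1]]])

```text
time: 21.02
tool_pos: [0.5212, -0.0461, 0.0199]
tool_rot: [-0.001, 0.748, 0.664, -0.002]
contact_force: [-3.6, -3.8, 3.7]
gripper_width: 0.343
```

Run:
```python
from plant import state, grab_frame
from h import *
s=state();Rt=quatR(s["tool_rot"]).as_matrix();print(s["time"],togauge(s["tool_pos"]),s["tool_pos"][2],s["contact_force"][:2]@RM,s["contact_force"][2],s["ft_torque"],Rt.round(4).tolist())
f=grab_frame("scene");cv2.imwrite("pics/c7.png",cv2.resize(f["frame"][210:330,230:410,::-1],None,fx=4,fy=4,interpolation=cv2.INTER_CUBIC))
```

```text
21.0167 [[-0.05649644  0.01544408]] 0.01993029054847211 [-3.11823312 -4.24005121] 3.682008270276519 [-0.64822921  0.56130241 -0.36304231] [[0.1185, 0.993, -0.0029], [0.993, -0.1185, -0.0012], [-0.0016, -0.0028, -1.0]]
```

View pics/c7.png

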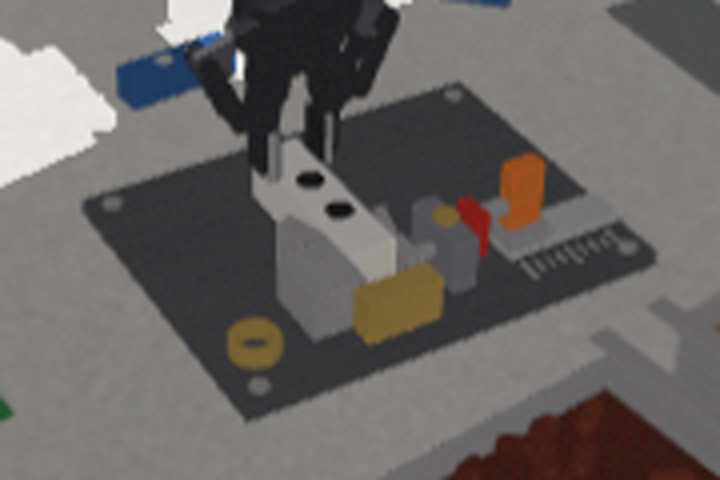

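Call:
carry_out(moves=[[[0, 0, 0, -0.02, 0.06, 0, -1], [0, 0, 0, 0, 0.06, 0, -1], [0, 0, 0, 0, 0.06, 0, -1], [0, 0, 0, 0, 0.06, 0, -1], [0, 0, 0, 0, 0.06, 0, -1], [0, 0, 0, 0, 0, 0, -1]]])

```text
time: 21.57
tool_pos: [0.5328, -0.0476, 0.0199]
tool_rot: [-0.001, 0.748, 0.664, -0.001]
contact_force: [-4.3, -1.9, 5.3]
gripper_width: 0.345
```

Run:
```python
from plant import state, grab_frame
from h import *
s=state();Rt=quatR(s["tool_rot"]).as_matrix();print(s["time"],togauge(s["tool_pos"]),s["tool_pos"][2],s["contact_force"][:2]@RM,s["contact_force"][2],s["ft_torque"],Rt[:,0].round(4).tolist())
f=grab_frame("scene");cv2.imwrite("pics/c8.png",cv2.resize(f["frame"][240:310,285:370,::-1],None,fx=8,fy=8,interpolation=cv2.INTER_CUBIC))
```

```text
21.5667 [[-0.04476199  0.01531929]] 0.0199175753040374 [-4.04550506 -2.35301213] 5.343013240460067 [-0.38084181  0.81041556 -0.32892157] [0.1182, 0.993, -0.0002]
```

View pics/c8.png

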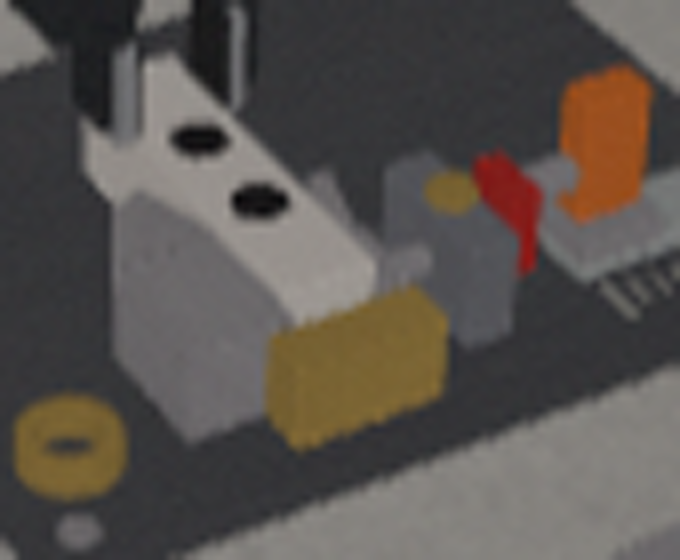

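Call:
carry_out(moves=[[[0, 0, 0, 0, 0.02, 0, -1], [0, 0, 0, 0, 0.02, 0, -1], [0, 0, 0, 0, 0.02, 0, -1], [0, 0, 0, 0, 0.02, 0, -1], [0, 0, 0, 0, 0, 0, -1]]])

```text
time: 22.03
tool_pos: [0.5359, -0.048, 0.0199]
tool_rot: [-0.001, 0.748, 0.664, -0.001]
contact_force: [-4.9, -1.4, 4.8]
gripper_width: 0.344
```

Call:
carry_out(moves=[[[0, 0, 0, 0, 0.015, 0, -1], [0, 0, 0, 0, 0.015, 0, -1], [0, 0, 0, 0, 0, 0, -1]]])

```text
time: 22.28
tool_pos: [0.537, -0.0481, 0.0199]
tool_rot: [-0.001, 0.748, 0.664, -0.001]
contact_force: [-5.3, -1.2, 5.5]
gripper_width: 0.346
```

Run:
```python
from plant import state, grab_frame
from h import *
s=state();Rt=quatR(s["tool_rot"]).as_matrix();print(s["time"],togauge(s["tool_pos"]),s["tool_pos"][2],s["contact_force"][:2]@RM,s["contact_force"][2],s["ft_torque"],Rt[:,0].round(4).tolist())
```

```text
22.2833 [[-0.04057041  0.01533414]] 0.019932935823510196 [-5.11218124 -1.84445262] 5.493679909777967 [-0.35718405  0.92936053 -0.33625441] [0.1181, 0.993, -0.0002]
```

Call:
carry_out(moves=[[[0, 0, 0, 0, 0.01, 0, -1], [0, 0, 0, 0, 0.01, 0, -1], [0, 0, 0, 0, 0.01, 0, -1], [0, 0, 0, 0, 0, 0, -1]]])

```text
time: 22.62
tool_pos: [0.5381, -0.0482, 0.0199]
tool_rot: [-0.001, 0.748, 0.664, -0.001]
contact_force: [-5.4, -1.4, 5.2]
gripper_width: 0.345
```

Call:
carry_out(moves=[[[0, 0, 0, 0, 0.01, 0, -1], [0, 0, 0, 0, 0.01, 0, -1], [0, 0, 0, 0, 0, 0, -1]]])

```text
time: 22.87
tool_pos: [0.5389, -0.0483, 0.0199]
tool_rot: [-0.001, 0.748, 0.664, -0.001]
contact_force: [-5.9, -0.8, 5.8]
gripper_width: 0.343
```

Call:
carry_out(moves=[[[0, 0, 0, 0, 0.008, 0, -1], [0, 0, 0, 0, 0.008, 0, -1], [0, 0, 0, 0, 0, 0, -1]]])

```text
time: 23.12
tool_pos: [0.5395, -0.0484, 0.0199]
tool_rot: [-0.001, 0.748, 0.664, -0.001]
contact_force: [-6.2, -1.9, 5.2]
gripper_width: 0.345
```

Call:
carry_out(moves=[[[0, 0, 0, 0, 0.008, 0, -1], [0, 0, 0, 0, 0.008, 0, -1], [0, 0, 0, 0, 0, 0, -1]]])

```text
time: 23.37
tool_pos: [0.5402, -0.0485, 0.0199]
tool_rot: [-0.001, 0.748, 0.664, -0.001]
contact_force: [-5.3, -1.6, 5.3]
gripper_width: 0.346
```

Call:
carry_out(moves=[[[0, 0, 0, 0, 0.008, 0, -1], [0, 0, 0, 0, 0.008, 0, -1], [0, 0, 0, 0, 0.008, 0, -1], [0, 0, 0, 0, 0, 0, -1]]])

```text
time: 23.7
tool_pos: [0.5404, -0.0485, 0.0199]
tool_rot: [-0.002, 0.748, 0.664, -0.002]
contact_force: [-8.1, -2.1, 7.8]
gripper_width: 0.345
```

Call:
carry_out(moves=[[[0, 0, 0, 0, 0.008, 0, -1], [0, 0, 0, 0, 0.008, 0, -1], [0, 0, 0, 0, 0.008, 0, -1], [0, 0, 0, 0, 0, 0, -1]]])

```text
time: 24.03
tool_pos: [0.5404, -0.0485, 0.0199]
tool_rot: [-0.003, 0.748, 0.664, -0.003]
contact_force: [-11.5, -1.3, 11.4]
gripper_width: 0.347
```

Call:
carry_out(moves=[[[0, 0, 0, 0, 0.008, 0, -1], [0, 0, 0, 0, 0.008, 0, -1], [0, 0, 0, 0, 0.008, 0, -1], [0, 0, 0, 0, 0.006, 0, -1], [0, 0, 0, 0, 0, 0, -1], [0, 0, 0, 0, 0, 0, -1], [0, 0, 0, 0, 0, 0, -1], [0, 0, 0, 0, 0, 0, -1]]])

```text
time: 24.7
tool_pos: [0.5404, -0.0485, 0.0199]
tool_rot: [-0.004, 0.748, 0.664, -0.004]
contact_force: [-16.4, -0.5, 14.0]
gripper_width: 0.346
```

Call:
carry_out(moves=[[[0, 0, 0, 0, 0, 0, -1], [0, 0, 0, 0, 0, 0, -1], [0, 0, 0, 0, 0, 0, -1], [0, 0, 0, 0, 0, 0, -1], [0, 0, 0, 0, 0, 0, -1]]])

```text
time: 25.12
tool_pos: [0.5403, -0.0485, 0.0199]
tool_rot: [-0.004, 0.748, 0.664, -0.004]
contact_force: [-14.9, -1.1, 13.8]
gripper_width: 0.347
```

Call:
carry_out(moves=[[[0, 0, 0, 0, -0.02, -0.02, -1], [0, 0, 0, 0, -0.02, -0.02, -1], [0, 0, 0, 0, 0, 0, -1]]])

```text
time: 25.37
tool_pos: [0.5404, -0.0485, 0.0202]
tool_rot: [-0.002, 0.748, 0.664, -0.002]
contact_force: [-4.9, -2.5, 1.0]
gripper_width: 0.339
```

Call:
carry_out(moves=[[[0, 0, 0, 0, 0, 0, 0.6], [0, 0, 0, 0, 0, 0, 0.6], [0, 0, 0, 0, 0, 0, 0.6], [0, 0, 0, 0, 0, 0, 0.6]]])

```text
time: 25.7
tool_pos: [0.5436, -0.0485, 0.022]
tool_rot: [0.0, 0.747, 0.664, 0.0]
contact_force: [0.1, -0.3, 0.0]
gripper_width: 0.801
```

Call:
carry_out(moves=[[[0, 0, 0, 0, 0, -0.5, 0.6], [0, 0, 0, 0, 0, -1, 0.6], [0, 0, 0, 0, 0, -1, 0.6], [0, 0, 0, 0, -0.3, -0.9, 0.6], [0, 0, 0, 0, 0, 0, 0.6], [0, 0, 0, 0, 0, 0, 0.6]]])

```text
time: 26.2
tool_pos: [0.5334, -0.0476, 0.1617]
tool_rot: [0.003, 0.747, 0.664, 0.002]
contact_force: [-0.7, 0.2, 0.1]
gripper_width: 0.801
```

Run:
```python
from plant import state, grab_frame
from h import *
s=state();f=grab_frame("wrist");print(s["time"],s["tool_pos"],togauge(s["tool_pos"]),s["contact_force"],s["gripper_width"])
np.savez("pics/w15.npz",**f,pos=s["tool_pos"],rot=s["tool_rot"]);cv2.imwrite("pics/w15.png",f["frame"][:,:,::-1])
T=wristT(f,s);H=hsv(f)
def show(m,lo,hi,n):
    ys,xs=np.nonzero(m);W=depthpts(np.c_[xs,ys],f,T);t=(W[:,2]>lo)&(W[:,2]<hi);G=np.c_[togauge(W),W[:,2]][t]
    print(n,t.sum(), np.percentile(G,[1,50,99],axis=0).round(4).tolist() if t.sum() else None);return G
mr=cv2.inRange(H,(0,120,40),(5,255,255));show(mr,.02,.06,"flag")
mo=cv2.inRange(H,(7,120,60),(22,255,255));show(mo,.06,.078,"tab/orange")
m=np.zeros(H.shape[:2],np.uint8);m[120:400,240:380]=((H[120:400,240:380,2]>120)&(H[120:400,240:380,1]<60))*255
G=show(m,.044,.052,"spacer top");print(cv2.minAreaRect((G[:,:2]*1000).astype(np.float32)))
```

```text
26.2 [ 0.53343715 -0.04756983  0.16165532] [[-0.04417896  0.01545933]] [-0.70084441  0.21035274  0.1449331 ] 0.8005596335656198
flag 628 [[0.0287, -0.2831, 0.0208], [0.0386, 0.0805, 0.041], [0.1827, 0.0884, 0.0525]]
tab/orange 330 [[0.0328, 0.1161, 0.0604], [0.0342, 0.1245, 0.0715], [0.0457, 0.1301, 0.0737]]
spacer top 8216 [[-0.0597, -0.0335, 0.0441], [0.0133, 0.0112, 0.0482], [0.0593, 0.0682, 0.051]]
((1.449676513671875, 18.23193359375), (106.6437759399414, 124.07770538330078), 89.68707275390625)
```

View pics/w15.png

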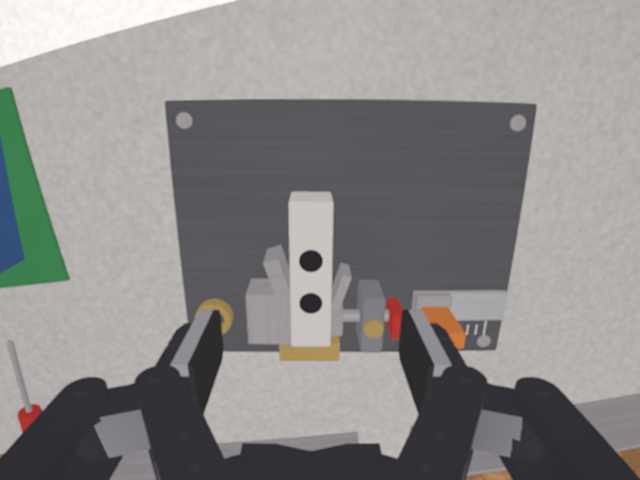

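Run:
```python
from h import *
f=dict(np.load("pics/w15.npz"));s={"tool_pos":f["pos"],"tool_rot":f["rot"]};T=wristT(f,s);H=hsv(f)
cv2.imwrite("pics/c9.png",cv2.resize(f["frame"][180:370,230:430,::-1],None,fx=3.1,fy=3.1,interpolation=cv2.INTER_CUBIC))
v=H[...,2].astype(float)
for row in range(205,250,8):
    g=np.gradient(cv2.GaussianBlur(v[row,270:352].reshape(1,-1),(3,1),0)[0]);a=270+g[:40].argmax();b=310+g[40:].argmin()
    p=togauge(cast([(a,row),(b,row)],f,T,.048));print(row,a,b,p.round(4).tolist(),p[:,1].mean().round(4))
d=np.zeros(H.shape[:2],np.uint8);d[240:320,295:328]=(H[240:320,295:328,2]<80)*255
n,l,st,ce=cv2.connectedComponentsWithStats(d)
print([(ce[i].round(1),togauge(cast([ce[i]],f,T,.048)).round(4)) for i in range(1,n) if st[i,4]>100])
```

```text
205 288 333 [[-0.0573, -0.0002], [-0.0573, 0.0318]] 0.0158
213 288 333 [[-0.0514, -0.0003], [-0.0515, 0.0319]] 0.0158
221 288 333 [[-0.0455, -0.0004], [-0.0455, 0.032]] 0.0158
229 288 333 [[-0.0395, -0.0005], [-0.0395, 0.0321]] 0.0158
237 288 333 [[-0.0334, -0.0006], [-0.0334, 0.0322]] 0.0158
245 288 332 [[-0.0272, -0.0007], [-0.0272, 0.0316]] 0.0154
[(array([310.4, 260.6]), array([[-0.0149,  0.0158]])), (array([310.3, 302.9]), array([[0.0202, 0.0157]]))]
```

View pics/c9.png

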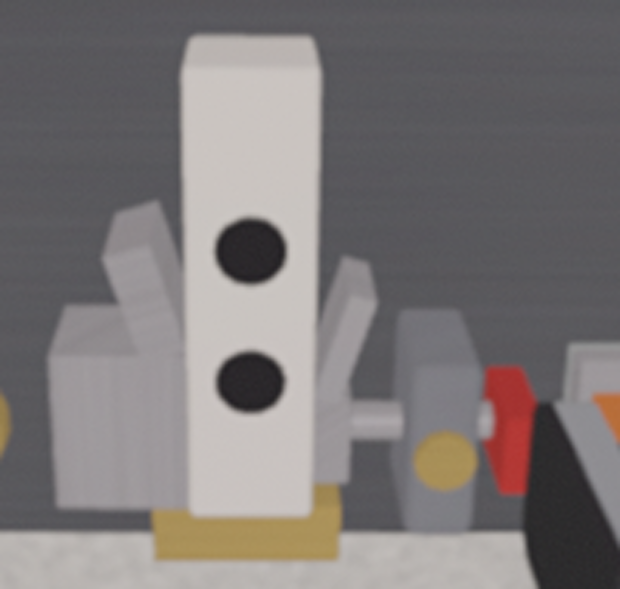

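Run:
```python
from plant import state, grab_frame
from h import *
f=grab_frame("scene");cv2.imwrite("pics/c10.png",cv2.resize(f["frame"][235:310,290:400,::-1],None,fx=7,fy=7,interpolation=cv2.INTER_CUBIC))
f=grab_frame("top");cv2.imwrite("pics/t3.png",f["frame"][:,:,::-1])
```

```text
(no output)
```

View pics/c10.png

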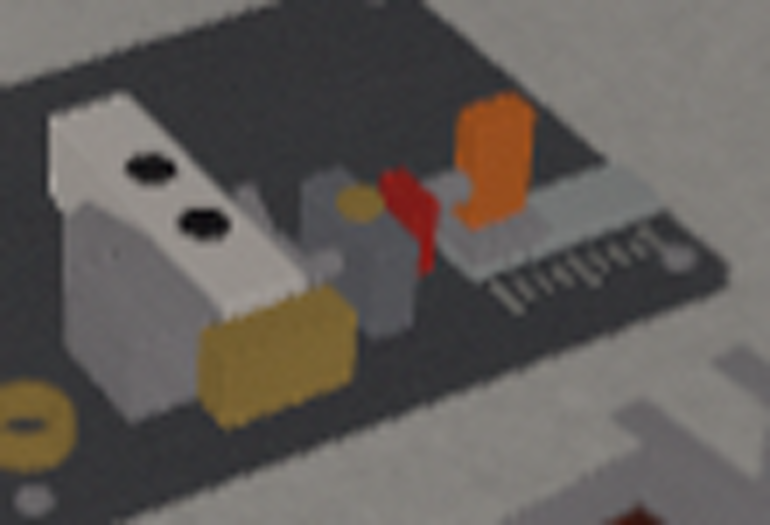

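View pics/t3.png

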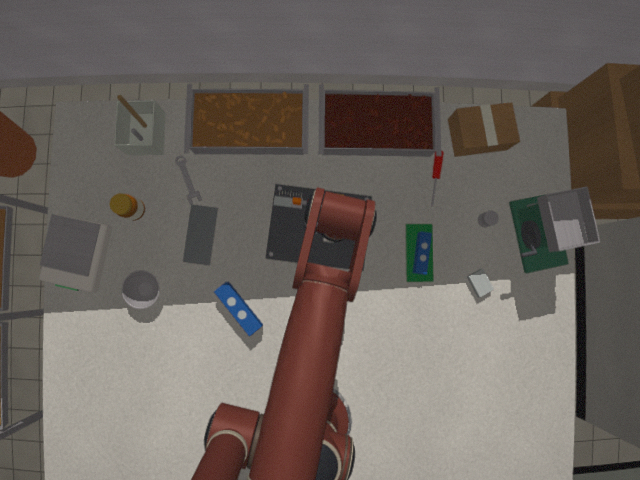

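```bash
python3 -c "
from plant import state,ticket
s=state();print(s['time'],s['contact_force'],abs(s['joint_vel']).max())
print(ticket.job_done())"
```

```text
26.35 [ 1.23635102 -0.34018047 -0.56637906] 0.01204720652464185
the job is handed in; nothing more can be done
None
```

I finished every step and handed the job in at about 26 s of robot time; no verdict was reported.

- **Zeroing:** I pushed the zero stop onto the flag with the shut fingers and held it for more than 0.6 s. The tool read about 10 N, so about 7.5 N on the flag after the 2.5 N rail drag.
- **Master bar:** I drew it straight out of the gauge and laid it on its green mat. The cameras put its centre within about 10 mm of the mat's.
- **Spacer:** I slid it along the bed to the back stop and held it there for about 0.7 s. The tool read 15–16 N, so about 10 N on the stop after the 5–6 N sliding drag. Then I eased off, let go and lifted clear.

**Last checks**
- The spacer looks flat and square, with its centre at gauge y about 15.8 mm.
- Its two dots average gauge x +2.6 mm. I put this down to camera error, because the dots also read about 1.5–3 mm high in x at the pick-up. The back-stop contact showed clearly in the force.
- The orange tab and the bystanders look unmoved in the last pictures.
- I did not measure the gap between the flag and the zero stop. A finger hid part of it in the wrist view, and in the scene view it only looked small.

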